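Stock the soap caddy

ROBOT

A 7-joint arm with a two-finger parallel gripper is mounted at the origin on the work surface. World frame = base frame: x ahead of the robot, y to its left, z up, the work surface at z = 0. Lengths are in m, angles in degrees, forces in N, time in s.
With the tool pointing down it reaches from about 0.425 to 0.925 m from the base axis. Payload 6.8 kg.
Tool frame: the origin (TCP) lies midway between the tips of the shut fingers; the grasp point (between the pads) lies 19 mm behind it (robot.hold_point_z is the distance from the TCP to the grasp point, in m); z points along the fingers, y is the line along which they close (so a half turn about z gives the same grasp; the last joint's range is limited). The gripper opens to 88 mm and grips with 3 to 60 N. Pads are 20 mm wide; open, the fingers measure 115 mm over their backs; the gripper's body (75 mm by 178 mm) begins 61 mm behind the grasp point.
Start: joints at [-69.792, 27.33, 1.283, 89.118, -0.659, 63.558, -4.761], TCP at [0.3, 0.605, 0.223] pointing down, gripper open.
Joint ranges: [-169.35, 169.35], [-19.33, 120.38], [-80.79, 83.38], [13.8, 139.57], [-78.32, 258.32], [9.67, 109.79], [-169.56, 169.56]. Speed limits (degrees/s): [136.94, 136.94, 180, 180, 180, 180, 180].

INTERFACE

Orientations are given as a 3x3 rotation matrix whose columns are the frame's x, y, z axes.
In Python, from plant import robot gives the robot as it stands.
- The arm moves only by the tool move_arm, never from a script. Its argument "targets" is a list of rows, each an object with "delta_pos": the shift along the tool's x, y, z in units of 0.04 m (1.0 is 0.04 m), a list of three; "dr": the turn, a rotation vector about the tool's x, y, z in units of 4 degrees (1.0 is 4 degrees), a list of three. In form: [{"delta_pos": [dx, dy, dz], "dr": [ax, ay, az]}, ...]. A call has 1 to 12 rows; each row shifts and turns the commanded pose from where the row before left it, along the tool's axes as they then stand; what a row does not reach is not made up. A row lasts 1/12 s, in which the tool goes at most 41.7 mm and 7.16 degrees, less where a joint would pass 70% of its speed; a pose out of reach is approached as far as the arm can. A call with a number of a shift or a turn outside -1 to 1 is refused whole. A call with a gripper value outside its range is refused whole. "grip" is the opening, from 0 (shut) to 1 (fully open), set as the call begins (left out, the last holds). The fingers move at their own pace and stop on an object; the grip force is fixed at half the most. Time passes only in rows, so rows that do not move let the fingers close. It gives the time, the measured TCP pose, the force, the opening and the grip force at its end, in the units of the state.
- robot.observe(): the state, without advancing time (a new reading comes with each control period).
- robot.camera(name): name is "side" or "top" or "wrist"; returns the picture (420x560x3 uint8, red, green, blue); there is no depth.
- robot.camera_model(name): a dict with "mtx" (3x3 intrinsics, pixels), "world_from_camera" (4x4, takes a point from camera to world coordinates); the wrist camera has in their place "tool_from_camera" (4x4, takes a point from camera to tool coordinates, whose origin is the TCP and whose axes are the flange's). Camera axes: x right, y down, z forward; pixel columns grow to the right and rows downward; lengths in m; the calibration is good to about 2 mm. A picture is of the moment at which its call begins: read the wrist's pose just before it. camera_model takes no time and is no camera call.
- robot.hand_in(): hands the job in; it is judged then, once.
The state is a dict: "time": time; "joints": joint angles; "joint_velocities": joint speeds; "tau": joint torques, N m; "ee_pos": TCP position; "ee_rot": TCP orientation; "wrist_force": force on the tool from outside, world axes, zero at the start; "ft_torque": the same for the moment, N m; "finger_gap": opening from 0.0 (shut) to 1.0 (fully open); "finger_force": force on a finger pad.
Only numpy, scipy, OpenCV 4.12 (cv2) and the standard library are available. Lean on these libraries where they do the work, as an engineer would, in place of code of your own. Each camera call takes 0.05 s, during which the arm holds its last target. There are 200 camera calls.

TASK

Slide the clear cover of the bath caddy fully open, lay every small banded soap bar from the counter flat on the raised dark rest inside it, in a neat row: each bar straight across the rest, centred on it, and side by side with another, no more than a finger's width from it. Then slide the cover fully shut, and leave the two pump bottles and the big yellow block where they are.

Things in the scene. Friction and masses are not known exactly. Their poses are not given: they have to be found in the camera images.
- soap1: small 58 x 36 x 24 mm bar of white soap with a brown card band round its middle, 70 g, lying flat on the counter; origin at the centre of the underside, x along the 58 mm, y along the 36 mm, z up. Four to six of these bars are present
- soap2: small 58 x 36 x 24 mm bar of white soap with a brown card band round its middle, 70 g, lying flat on the counter; origin at the centre of the underside, x along the 58 mm, y along the 36 mm, z up. Four to six of these bars are present
- soap3: small 58 x 36 x 24 mm bar of white soap with a brown card band round its middle, 70 g, lying flat on the counter; origin at the centre of the underside, x along the 58 mm, y along the 36 mm, z up. Four to six of these bars are present
- soap4: small 58 x 36 x 24 mm bar of white soap with a brown card band round its middle, 70 g, lying flat on the counter; origin at the centre of the underside, x along the 58 mm, y along the 36 mm, z up. Four to six of these bars are present
- soap5: small 58 x 36 x 24 mm bar of white soap with a brown card band round its middle, 70 g, lying flat on the counter; origin at the centre of the underside, x along the 58 mm, y along the 36 mm, z up. Four to six of these bars are present
- soap6: small 58 x 36 x 24 mm bar of white soap with a brown card band round its middle, 70 g, lying flat on the counter; origin at the centre of the underside, x along the 58 mm, y along the 36 mm, z up. Four to six of these bars are present
- caddy: fixed wooden bath caddy, 180 (x) x 590 (y) x 52 mm high, origin at the centre of its underside; x away from the robot, y left, z up. Left half (y -5 to 285 mm): an open-topped well 170 mm wide in x, walls 5 mm thick (10 mm at the left end) up to 52 mm, floor at 12 mm. Right half: a closed deck 52 mm high. The cover slides along y just above
- rest (a point): centre of the top face of the soap rest in the well: a dark wooden strip 52 (x) x 264 (y) mm, 8 mm above the well floor, 20 mm above the counter, at (0, 145, 20) mm in the caddy frame, same axes. A bar straight across it has its 58 mm along x and overhangs 3 mm at each end, so fingers can close on its ends from above; the row runs along y. 59 mm of free floor on each side
- cover (a joint): position of the milky-clear sliding cover (174 x 288 mm plate, 5 mm thick, underside 54 mm above the counter, aluminium edges): 0 = shut over the well, 0.28 = fully open over the deck; it grows as the cover moves along the caddy's -y. It has end stops at both, about 1.5 N of sliding friction, and stays where it is left
- cover_grip (a point): top centre of the cover's handle, an upright aluminium fin 56 mm (along the caddy's x) x 12 mm (along y) x 34 mm tall standing on the cover, near its right (-y) end; its top is 93 mm above the counter. Pinch it across its 12 mm from above and move along the caddy's y
- pump1: amber pump bottle, 66 mm diameter, 177 mm tall, standing left of the caddy; leave alone; origin at the centre of its underside
- pump2: amber pump bottle, 66 mm diameter, 177 mm tall, standing left of the caddy; leave alone; origin at the centre of its underside
- block: big yellow block of laundry soap, 95 x 65 x 42 mm, right of the caddy; not one of the small bars, leave alone; origin at the centre of its underside
Not all that is in view belongs to the job. What is shaped like the soap4 but blue is not meant. Leave any blue look-alike of the soap2 alone.

How it is judged (in metres and radians):
On the way, in this order (a step that is already met when the one before it is completed fails the run):
1. the cover is slid fully open (joint past 0.26 m) (value of joint cover above 0.26 m), for 0.2 s.
2. all soap bars present lie flat, straight and side by side on the rest, let go (x of soap1 in the frame of rest between -0.012 and 0.012 m and y of soap1 in the frame of rest between -0.122 and 0.122 m and z of soap1 in the frame of rest between -0.004 and 0.005 m and angle between the z axis of each of soap1, soap2, soap3, soap4, soap5, soap6 and the z axis of rest, either way round below 0.12 rad and angle between the x axis of each of soap1, soap2, soap3, soap4, soap5, soap6 and the x axis of rest, either way round below 0.22 rad and x of soap2 in the frame of rest between -0.012 and 0.012 m and y of soap2 in the frame of rest between -0.122 and 0.122 m and z of soap2 in the frame of rest between -0.004 and 0.005 m and x of soap3 in the frame of rest between -0.012 and 0.012 m and y of soap3 in the frame of rest between -0.122 and 0.122 m and z of soap3 in the frame of rest between -0.004 and 0.005 m and x of soap4 in the frame of rest between -0.012 and 0.012 m and y of soap4 in the frame of rest between -0.122 and 0.122 m and z of soap4 in the frame of rest between -0.004 and 0.005 m and x of soap5 in the frame of rest between -0.012 and 0.012 m and y of soap5 in the frame of rest between -0.122 and 0.122 m and z of soap5 in the frame of rest between -0.004 and 0.005 m and x of soap6 in the frame of rest between -0.012 and 0.012 m and y of soap6 in the frame of rest between -0.122 and 0.122 m and z of soap6 in the frame of rest between -0.004 and 0.005 m and (horizontal distance between soap1 and soap2 below 0.056 m or horizontal distance between soap1 and soap3 below 0.056 m or horizontal distance between soap1 and soap4 below 0.056 m or horizontal distance between soap1 and soap5 below 0.056 m or horizontal distance between soap1 and soap6 below 0.056 m) and (horizontal distance between soap2 and soap1 below 0.056 m or horizontal distance between soap2 and soap3 below 0.056 m or horizontal distance between soap2 and soap4 below 0.056 m or horizontal distance between soap2 and soap5 below 0.056 m or horizontal distance between soap2 and soap6 below 0.056 m) and (horizontal distance between soap3 and soap1 below 0.056 m or horizontal distance between soap3 and soap2 below 0.056 m or horizontal distance between soap3 and soap4 below 0.056 m or horizontal distance between soap3 and soap5 below 0.056 m or horizontal distance between soap3 and soap6 below 0.056 m) and (horizontal distance between soap4 and soap1 below 0.056 m or horizontal distance between soap4 and soap2 below 0.056 m or horizontal distance between soap4 and soap3 below 0.056 m or horizontal distance between soap4 and soap5 below 0.056 m or horizontal distance between soap4 and soap6 below 0.056 m) and (horizontal distance between soap5 and soap1 below 0.056 m or horizontal distance between soap5 and soap2 below 0.056 m or horizontal distance between soap5 and soap3 below 0.056 m or horizontal distance between soap5 and soap4 below 0.056 m or horizontal distance between soap5 and soap6 below 0.056 m) and (horizontal distance between soap6 and soap1 below 0.056 m or horizontal distance between soap6 and soap2 below 0.056 m or horizontal distance between soap6 and soap3 below 0.056 m or horizontal distance between soap6 and soap4 below 0.056 m or horizontal distance between soap6 and soap5 below 0.056 m) and contact force between the fingers and soap1 below 0.1 N and contact force between the fingers and soap2 below 0.1 N and contact force between the fingers and soap3 below 0.1 N and contact force between the fingers and soap4 below 0.1 N and contact force between the fingers and soap5 below 0.1 N and contact force between the fingers and soap6 below 0.1 N), for 0.2 s.
3. the cover is slid fully shut (within 8 mm) (value of joint cover below 0.008 m), for 0.2 s.
At the end, for the whole second after the job is handed in: Every bar present lies at rest flat on the rest (within 0.12 rad), straight across it within 0.22 rad, its centre within 12 mm of the rest's centre line and within 122 mm of its middle along the row, and within 56 mm (centre to centre) of another bar; the cover is shut within 8 mm (x of soap1 in the frame of rest between -0.012 and 0.012 m and y of soap1 in the frame of rest between -0.122 and 0.122 m and z of soap1 in the frame of rest between -0.004 and 0.005 m and angle between the z axis of each of soap1, soap2, soap3, soap4, soap5, soap6 and the z axis of rest, either way round below 0.12 rad and angle between the x axis of each of soap1, soap2, soap3, soap4, soap5, soap6 and the x axis of rest, either way round below 0.22 rad and x of soap2 in the frame of rest between -0.012 and 0.012 m and y of soap2 in the frame of rest between -0.122 and 0.122 m and z of soap2 in the frame of rest between -0.004 and 0.005 m and x of soap3 in the frame of rest between -0.012 and 0.012 m and y of soap3 in the frame of rest between -0.122 and 0.122 m and z of soap3 in the frame of rest between -0.004 and 0.005 m and x of soap4 in the frame of rest between -0.012 and 0.012 m and y of soap4 in the frame of rest between -0.122 and 0.122 m and z of soap4 in the frame of rest between -0.004 and 0.005 m and x of soap5 in the frame of rest between -0.012 and 0.012 m and y of soap5 in the frame of rest between -0.122 and 0.122 m and z of soap5 in the frame of rest between -0.004 and 0.005 m and x of soap6 in the frame of rest between -0.012 and 0.012 m and y of soap6 in the frame of rest between -0.122 and 0.122 m and z of soap6 in the frame of rest between -0.004 and 0.005 m and (horizontal distance between soap1 and soap2 below 0.056 m or horizontal distance between soap1 and soap3 below 0.056 m or horizontal distance between soap1 and soap4 below 0.056 m or horizontal distance between soap1 and soap5 below 0.056 m or horizontal distance between soap1 and soap6 below 0.056 m) and (horizontal distance between soap2 and soap1 below 0.056 m or horizontal distance between soap2 and soap3 below 0.056 m or horizontal distance between soap2 and soap4 below 0.056 m or horizontal distance between soap2 and soap5 below 0.056 m or horizontal distance between soap2 and soap6 below 0.056 m) and (horizontal distance between soap3 and soap1 below 0.056 m or horizontal distance between soap3 and soap2 below 0.056 m or horizontal distance between soap3 and soap4 below 0.056 m or horizontal distance between soap3 and soap5 below 0.056 m or horizontal distance between soap3 and soap6 below 0.056 m) and (horizontal distance between soap4 and soap1 below 0.056 m or horizontal distance between soap4 and soap2 below 0.056 m or horizontal distance between soap4 and soap3 below 0.056 m or horizontal distance between soap4 and soap5 below 0.056 m or horizontal distance between soap4 and soap6 below 0.056 m) and (horizontal distance between soap5 and soap1 below 0.056 m or horizontal distance between soap5 and soap2 below 0.056 m or horizontal distance between soap5 and soap3 below 0.056 m or horizontal distance between soap5 and soap4 below 0.056 m or horizontal distance between soap5 and soap6 below 0.056 m) and (horizontal distance between soap6 and soap1 below 0.056 m or horizontal distance between soap6 and soap2 below 0.056 m or horizontal distance between soap6 and soap3 below 0.056 m or horizontal distance between soap6 and soap4 below 0.056 m or horizontal distance between soap6 and soap5 below 0.056 m) and linear speed of each of soap1, soap2, soap3, soap4, soap5, soap6 below 0.02 m/s and value of joint cover between -0.005 and 0.008 m); the robot touches nothing.
It fails at once if a pump bottle or the big yellow block is moved more than 4 cm (distance of any of pump1, pump2, block from where it was at the start of the episode above 0.04 m).
Of soap1, soap2, soap3, soap4, soap5, soap6 only 4 to 6 are there at a start; the rules pass over those that are not, and their reading is None.
At some moment in a run one of soap1, soap2, soap3, soap4, soap5, soap6 may be knocked a few centimetres aside while the robot is not near it.
Once in a run the grip may slacken for a moment while it holds something.
It also fails if it takes over 210 s, if anything falls off the work surface, if the arm or the gripper's body presses on something with over 40 N, if the wrist force passes 120 N, or if a joint passes its speed limit or range.

## Working session

There is one attempt and no reset: what is moved stays moved. The work goes in short steps, Python scripts to look and compute and a tool call to move; the robot and the scene stay as the last step left them, time stands still between calls to the robot, and variables do not carry over. Pictures are saved under pics/ and viewed, at most 14 in all, crops included, and the job is handed in when it is done.

Besides the shell and the picture viewer there is one more tool, called after ">>>" as a command line: name --argument value ..., lists and objects as JSON in quotes. move_arm: Moves the arm, as the interface text tells. Its arguments: {"type":"object","properties":{"targets":{"type":"array"},"grip":{"type":"number"}},"required":["targets"]}

```bash
ls; mkdir -p pics
cat > h.py <<'E'
import numpy as np, cv2
from plant import robot
def save(n,f):
    im=robot.camera(n); cv2.imwrite('pics/'+f,im[:,:,::-1]); return im
def ray(n,u,v,z):
    m=robot.camera_model(n); T=np.array(m['world_from_camera']);K=np.array(m['mtx'])
    d=T[:3,:3]@np.linalg.solve(K,[u,v,1.]); o=T[:3,3]
    return o+d*(z-o[2])/d[2]
def proj(n,p):
    m=robot.camera_model(n); T=np.linalg.inv(np.array(m['world_from_camera']));K=np.array(m['mtx'])
    q=K@(T[:3,:3]@np.array(p)+T[:3,3]); return q[:2]/q[2]
E
python3 - <<'E'
from h import *
np.set_printoptions(precision=4,suppress=True)
a=save('top','top0.png');b=save('side','side0.png')
for n in('top','side','wrist'):
    for k,v in robot.camera_model(n).items(): print(n,k,np.array(v).tolist())
s=robot.observe(); print(s)
E
```

```text
pics
top mtx [[463.7747103191838, 0.0, 273.6635617354969], [0.0, 463.7747103191838, 206.52966787932473], [0.0, 0.0, 1.0]]
top world_from_camera [[-0.07030560878220657, -0.9774179682612897, 0.19927678413135852, 0.3140530269713868], [-0.9975176831256745, 0.06967870823645568, -0.010166094141120371, -0.013583764417738488], [-0.003948825819221225, -0.19949684944497656, -0.9798905111471271, 1.2364096751801374], [0.0, 0.0, 0.0, 1.0]]
side mtx [[400.4218491707563, 0.0, 281.44707522574043], [0.0, 400.4218491707563, 203.02266853017883], [0.0, 0.0, 1.0]]
side world_from_camera [[0.8554254924859693, -0.37388014866307884, 0.35841437086256855, 0.10573436120128997], [-0.5178782261730153, -0.6268455638637931, 0.5821226519559037, -0.7374633927615268], [0.007026354746814522, -0.6835775548538418, -0.7298440633717691, 0.9807222114385655], [0.0, 0.0, 0.0, 1.0]]
wrist mtx [[356.31453884074193, 0.0, 277.37720742282727], [0.0, 356.31453884074193, 207.97593542583067], [0.0, 0.0, 1.0]]
wrist tool_from_camera [[-0.00040700767120504085, -0.9543433453677702, -0.2987115891575099, 0.0823254485730154], [0.9999996078107473, -0.0001534615242699592, -0.0008722544975868614, -0.0006589246893154987], [0.0007865895394499612, -0.29871182702030713, 0.954343033544586, -0.16288881225895432], [0.0, 0.0, 0.0, 1.0]]
{'time': 0.1, 'joints': array([-69.7924,  27.3706,   1.2801,  89.1728,  -0.6602,  63.5594,
        -4.7604]), 'joint_velocities': array([-0.0578, -0.1316, -0.0448, -0.2101,  0.0474, -0.0632,  0.019 ]), 'tau': array([  0.0044, -58.4093,   1.54  , -27.3313,  -0.0542,   0.0131,
         0.0001]), 'ee_pos': array([0.2999, 0.6041, 0.2218]), 'ee_rot': array([[-0.8957,  0.4446, -0.0006],
       [ 0.4446,  0.8957, -0.0015],
       [-0.0001, -0.0017, -1.    ]]), 'wrist_force': array([ 0.941 , -0.3872, -0.4952]), 'ft_torque': array([0.0136, 0.0074, 0.0138]), 'finger_force': 0.0, 'finger_gap': 0.9976116689728183}
```

View pics/top0.png

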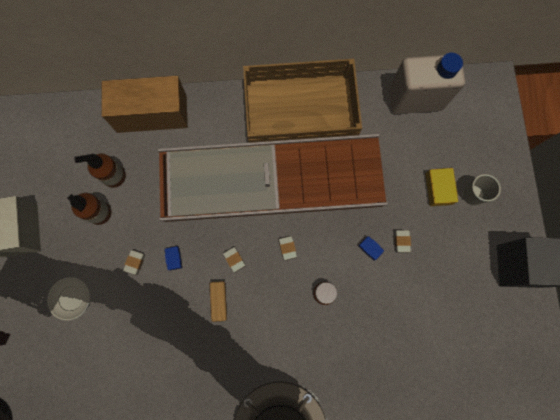

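View pics/side0.png

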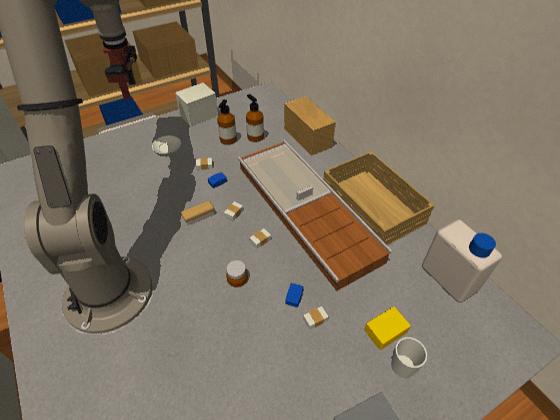

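The top view shows white banded bars at (133,262), (234,260), (288,248) and (403,240). Things that could be mistaken for them are the blue look-alikes (173,258) and (372,248), the tan block (218,300), the yellow block (443,187), the jar (325,293) and the white box at the left. The four white ones with a brown band match the description. Next I'll check them in a close crop and measure.

Run:
```python
from h import *
a=cv2.imread('pics/top0.png')
c=cv2.convertScaleAbs(a[225:280,110:425],alpha=1.5); c=cv2.resize(c,None,fx=2.5,fy=2.5,interpolation=cv2.INTER_CUBIC)
d=cv2.convertScaleAbs(a[130:225,150:395],alpha=1.5); d=cv2.resize(d,(788,305),interpolation=cv2.INTER_CUBIC)
c=cv2.copyMakeBorder(c,0,0,0,0,cv2.BORDER_CONSTANT)[:,:788]
cv2.imwrite('pics/crop0.png',np.vstack([c,d]))
hsv=cv2.cvtColor(a,cv2.COLOR_BGR2HSV)
for u,v in [(133,262),(234,260),(288,248),(403,240)]:
    p=a[v-16:v+17,u-16:u+17].astype(float)
    bg=np.median(p.reshape(-1,3),0)
    m=((np.abs(p-bg).sum(2)>75)).astype(np.uint8)
    n,l,st,ce=cv2.connectedComponentsWithStats(m); k=1+np.argmax(st[1:,4])
    pts=np.argwhere(l==k)[:,::-1].astype(np.float32)+[u-16,v-16]
    w=np.array([ray('top',x,y,.02)[:2] for x,y in pts])
    r=cv2.minAreaRect((w*1000).astype(np.float32)); print((u,v),bg,len(pts),w.mean(0).round(4),r)
```

```text
(133, 262) [75. 84. 91.] 181 [0.415  0.3714] ((416.4362487792969, 368.85711669921875), (49.952606201171875, 33.611053466796875), 85.95757293701172)
(234, 260) [78. 86. 93.] 83 [0.4107 0.0796] ((410.7842712402344, 79.35537719726562), (16.158716201782227, 34.27642059326172), 27.050987243652344)
(288, 248) [77. 86. 93.] 83 [ 0.4291 -0.0579] ((429.4385986328125, -58.11273193359375), (16.48236846923828, 33.69457244873047), 9.936053276062012)
(403, 240) [77. 86. 93.] 77 [ 0.4504 -0.3378] ((449.51904296875, -337.5611572265625), (10.530350685119629, 58.837337493896484), 80.3748550415039)
```

View pics/crop0.png

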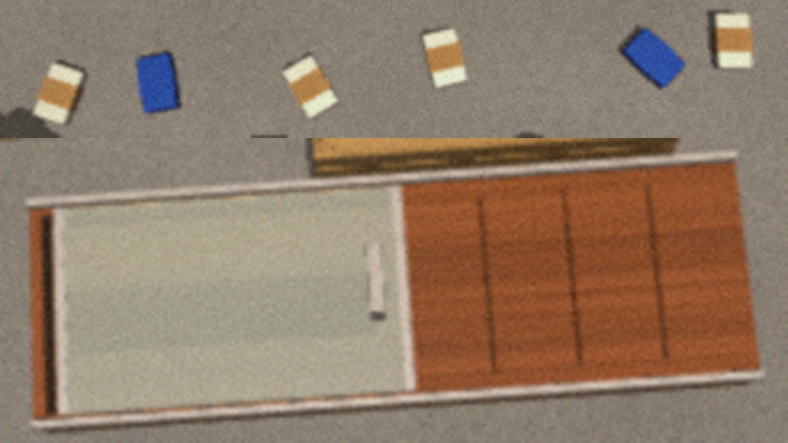

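The crop confirms four white bars with brown bands. The two blue ones are plain. The cover handle is at about crop (375,280). Next I'll refine the bars and fit the caddy.

```bash
cat >> h.py <<'E'
def bars_top(a,hints,r=20):
    out=[]
    for u,v in hints:
        u,v=int(u),int(v)
        p=a[v-r:v+r+1,u-r:u+r+1,0].astype(float); m=(p>np.median(p)+35).astype(np.uint8)
        m=cv2.morphologyEx(m,cv2.MORPH_CLOSE,np.ones((3,3)))
        n,l,st,ce=cv2.connectedComponentsWithStats(m); k=1+np.argmax(st[1:,4])
        pts=np.argwhere(l==k)[:,::-1]+[u-r,v-r]
        w=np.array([ray('top',x,y,.022)[:2] for x,y in pts])*1000
        rc=cv2.minAreaRect(w.astype(np.float32)); mu=w.mean(0); ev,V=np.linalg.eigh(np.cov((w-mu).T)); x=V[:,1]
        out.append((mu.round(1),round(np.degrees(np.arctan2(x[1],x[0]))%180,1),len(pts),np.sqrt(ev*12).round(1)))
    return out
E
python3 - <<'E'
from h import *
from scipy.optimize import least_squares
a=cv2.imread('pics/top0.png')[:,:,::-1]
for o in bars_top(a,[(133,262),(234,260),(288,248),(403,240)]): print(o)
f=lambda x,y:(150+x/3.216,130+(y-138)/3.21)
px=[f(27,202),f(34,426),f(737,155),f(763,375)]
W=[ray('top',u,v,.056)[:2] for u,v in px]; print(np.array(W).round(4))
print(np.linalg.norm(W[0]-W[2]),np.linalg.norm(W[0]-W[1]),np.linalg.norm(W[2]-W[3]))
loc=np.array([[.09,.295],[-.09,.295],[.09,-.295],[-.09,-.295]])
def R(t): return np.array([[np.cos(t),-np.sin(t)],[np.sin(t),np.cos(t)]])
s=least_squares(lambda p:(loc@R(p[2]).T+p[:2]-W).ravel(),[.6,0,0]);print(s.x,np.degrees(s.x[2]),s.fun)
top=ray('top',*f(373,275),.093);print('handle',top, ray('top',*f(373,243),.093),ray('top',*f(375,312),.093))
t=s.x[2]
print('local',R(t).T@(top[:2]-s.x[:2]))
E
```

```text
(array([422.1, 359.1]), np.float64(66.7), 78, array([16.3, 32.8]))
(array([411.2,  79.8]), np.float64(112.9), 83, array([17.5, 32.4]))
(array([429.8, -57.6]), np.float64(98.8), 80, array([16.8, 32.8]))
(array([ 426.2, -358.3]), np.float64(85.5), 84, array([18.1, 31.6]))
[[ 0.7296  0.2699]
 [ 0.5402  0.2682]
 [ 0.7283 -0.3214]
 [ 0.5403 -0.3207]]
0.5913423783946934 0.18939354622096471 0.1880048320101714
[ 0.63457081 -0.02599353 -0.00073107] -0.041887014806572705 [-0.00478666 -0.00097414  0.00459938  0.00084918 -0.00390807  0.00036695
  0.00409535 -0.00024199]
handle [ 0.63599429 -0.01208072  0.093     ] [ 0.66242903 -0.01385609  0.093     ] [ 0.60560771 -0.01162389  0.093     ]
local [0.0014133  0.01391385]
```

```bash
sed -i "s/m=(p>np.median(p)+35)/p=cv2.GaussianBlur(p,(0,0),0.7); m=(p>np.median(p)+20)/" h.py
python3 - <<'E'
from h import *
a=cv2.imread('pics/top0.png')[:,:,::-1]
for o in bars_top(a,[(133,262),(234,260),(288,248),(403,240)]): print(o)
R=np.array(robot.observe()['ee_rot']);p=robot.observe()['ee_pos']
print('to handle in tool units', R.T@(np.array([.635,-.012,.223])-p)/.04, 'yaw of tool y', np.degrees(np.arctan2(R[1,1],R[0,1])))
E
```

```text
(array([440. , 352.3]), np.float64(158.8), 274, array([33.4, 56.4]))
(array([427.8,  88.1]), np.float64(26.8), 280, array([34. , 57.1]))
(array([448.3, -55.4]), np.float64(9.4), 274, array([33.9, 56.6]))
(array([ 444.9, -360.7]), np.float64(175.1), 272, array([33.4, 57.2]))
to handle in tool units [-1.43522696e+01 -1.00712137e+01 -1.22362396e-02] yaw of tool y 63.60012460870881
```

Bar poses found, as (x, y, yaw): A (440,352,159°), B (428,88,27°), C (448,-55,9°), D (445,-361,175°). The caddy centre is at (635,-26) with yaw near 0. First I'll align the tool and go to the handle.

>>> move_arm --targets '[{"delta_pos": [0,0,0],"dr": [0,0,-0.94]},{"delta_pos": [0,0,0],"dr": [0,0,-0.94]},{"delta_pos": [0,0,0],"dr": [0,0,-0.94]},{"delta_pos": [0,0,0],"dr": [0,0,-0.94]},{"delta_pos": [0,0,0],"dr": [0,0,-0.94]},{"delta_pos": [0,0,0],"dr": [0,0,-0.94]},{"delta_pos": [0,0,0],"dr": [0,0,-0.94]},{"delta_pos": [-0.5,-0.85,0],"dr": [0,0,0]},{"delta_pos": [-0.5,-0.85,0],"dr": [0,0,0]},{"delta_pos": [-0.5,-0.85,0],"dr": [0,0,0]},{"delta_pos": [-0.5,-0.85,0],"dr": [0,0,0]},{"delta_pos": [-0.5,-0.85,0],"dr": [0,0,0]}]' --grip 1

```text
time: 1.1
ee_pos: [0.4004, 0.4325, 0.2223]
ee_rot: [[-1.0, 0.001, -0.0], [0.001, 1.0, -0.001], [0.0, -0.001, -1.0]]
wrist_force: [-0.7, 0.4, 0.3]
finger_gap: 0.997
finger_force: 0.0
```

>>> move_arm --targets '[{"delta_pos": [-0.5,-0.85,0],"dr": [0,0,0]},{"delta_pos": [-0.5,-0.85,0],"dr": [0,0,0]},{"delta_pos": [-0.5,-0.85,0],"dr": [0,0,0]},{"delta_pos": [-0.5,-0.85,0],"dr": [0,0,0]},{"delta_pos": [-0.5,-0.85,0],"dr": [0,0,0]},{"delta_pos": [-0.5,-0.85,0],"dr": [0,0,0]},{"delta_pos": [-0.5,-0.85,0],"dr": [0,0,0]},{"delta_pos": [-0.5,-0.85,0],"dr": [0,0,0]},{"delta_pos": [-0.5,-0.85,0],"dr": [0,0,0]},{"delta_pos": [0,0,0],"dr": [0,0,0]},{"delta_pos": [0,0,0],"dr": [0,0,0]}]'

```text
time: 2.02
ee_pos: [0.5802, 0.125, 0.2222]
ee_rot: [[-1.0, 0.007, -0.0], [0.007, 1.0, -0.001], [0.0, -0.001, -1.0]]
wrist_force: [-0.5, 0.9, 1.2]
finger_gap: 0.998
finger_force: 0.0
```

>>> move_arm --targets '[{"delta_pos": [-0.34,-0.86,0],"dr": [0,0,0]},{"delta_pos": [-0.34,-0.86,0],"dr": [0,0,0]},{"delta_pos": [-0.34,-0.86,0],"dr": [0,0,0]},{"delta_pos": [-0.34,-0.86,0],"dr": [0,0,0]},{"delta_pos": [0,0,0],"dr": [0,0,0]},{"delta_pos": [0,0,0.78],"dr": [0,0,0]},{"delta_pos": [0,0,0.78],"dr": [0,0,0]},{"delta_pos": [0,0,0.78],"dr": [0,0,0]},{"delta_pos": [0,0,0.78],"dr": [0,0,0]},{"delta_pos": [0,0,0.78],"dr": [0,0,0]},{"delta_pos": [0,0,0],"dr": [0,0,0]},{"delta_pos": [0,0,0],"dr": [0,0,0]}]'

```text
time: 3.02
ee_pos: [0.6324, -0.0077, 0.0657]
ee_rot: [[-1.0, -0.0, -0.004], [-0.0, 1.0, 0.001], [0.004, 0.001, -1.0]]
wrist_force: [-0.8, -0.7, -0.1]
finger_gap: 1.0
finger_force: 0.0
```

>>> move_arm --targets '[{"delta_pos": [0,0,0],"dr": [0,0,0]},{"delta_pos": [0,0,0],"dr": [0,0,0]},{"delta_pos": [0,0,0],"dr": [0,0,0]},{"delta_pos": [0,0,0],"dr": [0,0,0]},{"delta_pos": [0,0,0],"dr": [0,0,0]},{"delta_pos": [0,0,0],"dr": [0,0,0]},{"delta_pos": [0,0,0],"dr": [0,0,0]},{"delta_pos": [0,0,0],"dr": [0,0,0]},{"delta_pos": [0,0,0],"dr": [0,0,0]}]' --grip 0

```text
time: 3.77
ee_pos: [0.6336, -0.0095, 0.0666]
ee_rot: [[-1.0, 0.002, -0.0], [0.002, 1.0, 0.0], [0.0, 0.0, -1.0]]
wrist_force: [-0.5, -1.4, 0.2]
finger_gap: 0.357
finger_force: 0.0
```

>>> move_arm --targets '[{"delta_pos": [0,0,0],"dr": [0,0,0]},{"delta_pos": [0,0,0],"dr": [0,0,0]},{"delta_pos": [0,0,0],"dr": [0,0,0]},{"delta_pos": [0,0,0],"dr": [0,0,0]},{"delta_pos": [0,0,0],"dr": [0,0,0]},{"delta_pos": [0,0,0],"dr": [0,0,0]},{"delta_pos": [0,0,0],"dr": [0,0,0]},{"delta_pos": [0,0,0],"dr": [0,0,0]}]'

```text
time: 4.43
ee_pos: [0.6336, -0.0097, 0.0666]
ee_rot: [[-1.0, 0.002, -0.0], [0.002, 1.0, -0.0], [0.0, -0.0, -1.0]]
wrist_force: [0.7, -1.6, -1.5]
finger_gap: 0.131
finger_force: 30.0
```

>>> move_arm --targets '[{"delta_pos": [0,-0.3,0],"dr": [0,0,0]},{"delta_pos": [0,-0.6,0],"dr": [0,0,0]},{"delta_pos": [0,-0.7,0],"dr": [0,0,0]},{"delta_pos": [0,-0.7,0],"dr": [0,0,0]},{"delta_pos": [0,-0.7,0],"dr": [0,0,0]},{"delta_pos": [0,-0.7,0],"dr": [0,0,0]},{"delta_pos": [0,-0.7,0],"dr": [0,0,0]},{"delta_pos": [0,-0.7,0],"dr": [0,0,0]},{"delta_pos": [0,-0.7,0],"dr": [0,0,0]},{"delta_pos": [0,-0.6,0],"dr": [0,0,0]},{"delta_pos": [0,-0.4,0],"dr": [0,0,0]},{"delta_pos": [0,-0.2,0],"dr": [0,0,0]}]'

```text
time: 5.43
ee_pos: [0.6331, -0.2771, 0.0663]
ee_rot: [[-1.0, -0.003, -0.006], [-0.003, 1.0, 0.02], [0.006, 0.02, -1.0]]
wrist_force: [-11.5, 42.0, 22.9]
finger_gap: 0.138
finger_force: 30.0
```

>>> move_arm --targets '[{"delta_pos": [0,0,0],"dr": [0,0,0]},{"delta_pos": [0,0,0],"dr": [0,0,0]},{"delta_pos": [0,0,0],"dr": [0,0,0]}]'

```text
time: 5.68
ee_pos: [0.6331, -0.277, 0.0664]
ee_rot: [[-1.0, -0.006, -0.005], [-0.006, 1.0, 0.016], [0.005, 0.016, -1.0]]
wrist_force: [-7.4, 24.5, 14.0]
finger_gap: 0.134
finger_force: 30.0
```

>>> move_arm --targets '[{"delta_pos": [0,0,0],"dr": [0,0,0]},{"delta_pos": [0,0,0],"dr": [0,0,0]},{"delta_pos": [0,0,0],"dr": [0,0,0]},{"delta_pos": [0,0,0],"dr": [0,0,0]},{"delta_pos": [0,0,-0.5],"dr": [0,0,0]},{"delta_pos": [0,0,-0.8],"dr": [0,0,0]},{"delta_pos": [0,0,-0.8],"dr": [0,0,0]},{"delta_pos": [0,0,-0.8],"dr": [0,0,1]},{"delta_pos": [0,0,-0.8],"dr": [0,0,1]},{"delta_pos": [0,0,0],"dr": [0,0,1]},{"delta_pos": [0,0,0],"dr": [0,0,1]},{"delta_pos": [0,0,0],"dr": [0,0,1]}]' --grip 1

```text
time: 6.68
ee_pos: [0.6333, -0.2907, 0.2158]
ee_rot: [[-0.938, 0.347, 0.002], [0.347, 0.938, -0.001], [-0.002, -0.0, -1.0]]
wrist_force: [0.2, -0.4, -0.3]
finger_gap: 0.983
finger_force: 0.0
```

>>> move_arm --targets '[{"delta_pos": [0,0,0],"dr": [0,0,1]},{"delta_pos": [0,0,0],"dr": [0,0,1]},{"delta_pos": [0,0,0],"dr": [0,0,1]},{"delta_pos": [0,0,0],"dr": [0,0,1]},{"delta_pos": [0,0,0],"dr": [0,0,1]},{"delta_pos": [0,0,0],"dr": [0,0,1]},{"delta_pos": [0,0,0],"dr": [0,0,1]},{"delta_pos": [0,0,0],"dr": [0,0,1]},{"delta_pos": [0,0,0],"dr": [0,0,1]},{"delta_pos": [0,0,0],"dr": [0,0,1]},{"delta_pos": [0,0,0],"dr": [0,0,1]},{"delta_pos": [0,0,0],"dr": [0,0,1]}]'

```text
time: 7.68
ee_pos: [0.633, -0.2906, 0.2148]
ee_rot: [[-0.369, 0.929, 0.0], [0.929, 0.369, -0.001], [-0.001, -0.0, -1.0]]
wrist_force: [-0.1, -0.4, 0.4]
finger_gap: 0.996
finger_force: 0.0
```

>>> move_arm --targets '[{"delta_pos": [0,0,0],"dr": [0,0,1]},{"delta_pos": [0,0,0],"dr": [0,0,1]},{"delta_pos": [0,0,0],"dr": [0,0,1]},{"delta_pos": [0,0,0],"dr": [0,0,1]},{"delta_pos": [0,0,0],"dr": [0,0,1]},{"delta_pos": [0,0,0],"dr": [0,0,1]},{"delta_pos": [0,-0.7,0],"dr": [0,0,0.8]},{"delta_pos": [0,-0.8,0],"dr": [0,0,0]},{"delta_pos": [0,-0.8,0],"dr": [0,0,0]},{"delta_pos": [0,-0.8,0],"dr": [0,0,0]},{"delta_pos": [0,0,0],"dr": [0,0,0]},{"delta_pos": [0,0,0],"dr": [0,0,0]}]'

```text
time: 8.68
ee_pos: [0.5082, -0.2806, 0.2152]
ee_rot: [[0.095, 0.996, 0.001], [0.996, -0.095, 0.0], [0.0, 0.001, -1.0]]
wrist_force: [-0.1, -0.5, 0.2]
finger_gap: 1.004
finger_force: 0.0
```

```bash
cat >> h.py <<'E'
def units(t):
    s=robot.observe(); R=np.array(s['ee_rot']); return (R.T@(np.array(t)-s['ee_pos'])/.04).round(2), round(float(np.degrees(np.arctan2(R[1,1],R[0,1]))),1)
E
python3 - <<'E'
from h import *
a=save('top','top1.png')
for o in bars_top(a,[(133,262),(234,260),(288,248),(403,240)]): print(o)
c=cv2.resize(cv2.convertScaleAbs(a[120:285,110:425,::-1],alpha=1.5),None,fx=2.5,fy=2.5,interpolation=cv2.INTER_CUBIC)
cv2.imwrite('pics/crop1.png',c); print(c.shape,units([.445,-.361,.1]))
E
```

```text
Traceback (most recent call last):
  File "h.py", line 18, in bars_top
    n,l,st,ce=cv2.connectedComponentsWithStats(m); k=1+np.argmax(st[1:,4])
                                                       ~~~~~~~~~^^^^^^^^^^
ValueError: attempt to get argmax of an empty sequence
```

Run:
```python
from h import *
a=cv2.imread('pics/top1.png')[:,:,::-1]
c=cv2.resize(cv2.convertScaleAbs(a[120:320,110:425,::-1],alpha=1.5),None,fx=2.5,fy=2.5,interpolation=cv2.INTER_CUBIC)
cv2.imwrite('pics/crop1.png',c); print(c.shape,units([.445,-.361,.1]))
for h in [(133,262),(234,260),(288,248),(403,240)]:
    try: print(bars_top(a,[h]))
    except Exception as e: print(h,'none')
```

```text
(500, 788, 3) (array([-2.16, -1.43,  2.88]), -5.3)
[(array([439.8, 352.6]), np.float64(158.6), 283, array([34.2, 56.7]))]
[(array([451.6, 110.2]), np.float64(130.8), 476, array([ 61.9, 111.9]))]
[(array([420.7, -77.3]), np.float64(127.0), 550, array([51.7, 88.6]))]
(403, 240) none
```

View pics/crop1.png

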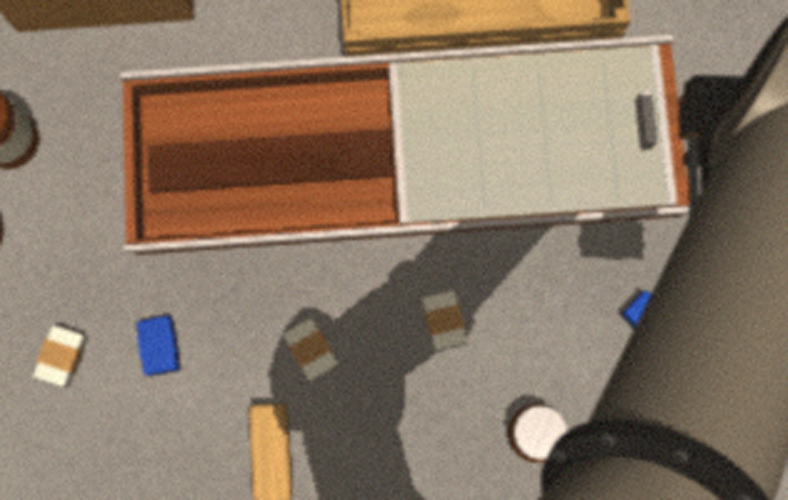

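The cover is fully open over the deck, the dark rest is visible at crop (150–393, 132–192), and bars B and C are unmoved. Next I'll go above bar D.

>>> move_arm --targets '[{"delta_pos": [-0.72,-0.48,0],"dr": [0,0,0]},{"delta_pos": [-0.72,-0.48,0],"dr": [0,0,0]},{"delta_pos": [-0.72,-0.47,0],"dr": [0,0,0]},{"delta_pos": [0,0,0.8],"dr": [0,0,0]},{"delta_pos": [0,0,0],"dr": [0,0,0]},{"delta_pos": [0,0,0],"dr": [0,0,0]}]'

```text
time: 9.23
ee_pos: [0.4453, -0.3601, 0.1817]
ee_rot: [[0.092, 0.996, -0.002], [0.996, -0.092, 0.001], [0.001, -0.002, -1.0]]
wrist_force: [0.0, 0.0, 0.5]
finger_gap: 1.001
finger_force: 0.0
```

```bash
cat >> h.py <<'E'
def wray(T,u,v,z):
    m=robot.camera_model('wrist');C=T@np.array(m['tool_from_camera']);K=np.array(m['mtx'])
    d=C[:3,:3]@np.linalg.solve(K,[u,v,1.]);o=C[:3,3]; return o+d*(z-o[2])/d[2]
def pose():
    s=robot.observe();T=np.eye(4);T[:3,:3]=s['ee_rot'];T[:3,3]=s['ee_pos'];return T
def wbars(name,z=.022):
    T=pose();a=save('wrist',name);f=cv2.GaussianBlur(a,(0,0),1).astype(float)
    # soap: white (bright) or brown band (saturated orange)
    R,G,B=f[...,0],f[...,1],f[...,2]
    m=(((f.min(2)>115)|((R-B>40)&(R>70)&(R-G>15)))).astype(np.uint8)
    m=cv2.morphologyEx(m,cv2.MORPH_CLOSE,np.ones((7,7)));n,l,st,ce=cv2.connectedComponentsWithStats(m)
    for k in range(1,n):
        if st[k,4]<600: continue
        c=max(cv2.findContours((l==k).astype(np.uint8),0,2)[0],key=len)[:,0]
        w=np.array([wray(T,x,y,z)[:2] for x,y in c])*1000
        rc=cv2.minAreaRect(w.astype(np.float32)); (cx,cy),(p,q),an=rc
        if p<q: an-=90
        if min(p,q)<20 or max(p,q)>110: continue
        print('px',ce[k].round(),'ctr',round(cx,1),round(cy,1),'size',round(max(p,q)),round(min(p,q)),'yaw',round((an+90)%180-90,1))
    return a
E
python3 - <<'E'
from h import *
f=lambda x,y:(110+x/2.5,120+y/2.5)
for p in [(150,145),(152,192),(391,132),(395,178)]: print(ray('top',*f(*p),.02).round(4))
a=wbars('w1.png'); print(pose()[:3,3],units([.445,-.361,.006]))
E
```

```text
[0.6602 0.2488 0.02  ]
[0.6078 0.248  0.02  ]
[ 0.6561 -0.0131  0.02  ]
[ 0.6046 -0.0139  0.02  ]
px [480. 362.] ctr 645.4 -575.2 size 98 32 yaw -77.3
px [ 74. 362.] ctr 206.6 -535.8 size 98 32 yaw 67.5
px [161. 399.] ctr 291.5 -594.0 size 92 51 yaw 53.0
[ 0.44620651 -0.36007916  0.18267297] (array([-0.03, -0.03,  4.42]), -5.2)
```

View pics/w1.png

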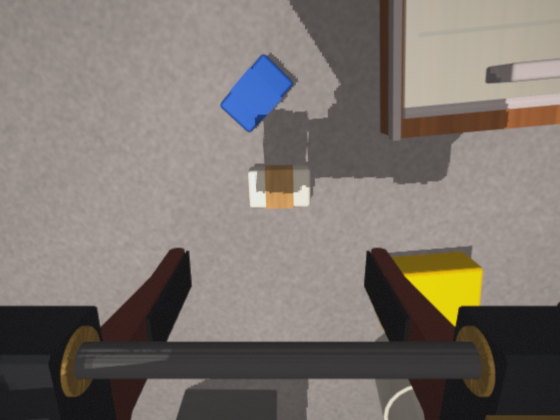

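The wrist view shows bar D at px (280,187), the blue one at (257,93) and the yellow block at (437,285).

```bash
python3 - <<'E'
import re
s=open('h.py').read()
s=s.replace("    m=cv2.morphologyEx(m,cv2.MORPH_CLOSE,np.ones((7,7)))","    m[240:]=0\n    m=cv2.morphologyEx(m,cv2.MORPH_CLOSE,np.ones((7,7)))").replace("min(p,q)<20 or max(p,q)>110","min(p,q)<20 or max(p,q)>75")
open('h.py','w').write(s)
E
python3 - <<'E'
from h import *
T=pose()
print([wray(T,*p,.022).round(4) for p in [(279.5,187),(250,187),(309,186)]])
a=cv2.imread('pics/w1.png')[:,:,::-1]; print(a[187,255],a[187,280],a[187,230],a[187,303],a[230,280])
wbars('w2.png')
E
```

```text
[array([ 0.4479, -0.3595,  0.022 ]), array([ 0.4205, -0.357 ,  0.022 ]), array([ 0.4754, -0.361 ,  0.022 ])]
[221 224 219] [114  87  56] [162 152 148] [231 230 218] [156 147 143]
```

>>> move_arm --targets '[{"delta_pos": [0,0,0.8],"dr": [0,0,0]},{"delta_pos": [0,0,0.8],"dr": [0,0,0]},{"delta_pos": [0,0,0.8],"dr": [0,0,0]},{"delta_pos": [0,0,0.8],"dr": [0,0,0]},{"delta_pos": [0,0,0.6],"dr": [0,0,0]},{"delta_pos": [0,0,0.4],"dr": [0,0,0]},{"delta_pos": [0,0,0.24],"dr": [0,0,0]},{"delta_pos": [0,0,0],"dr": [0,0,0]},{"delta_pos": [0,0,0],"dr": [0,0,0]}]'

```text
time: 10.08
ee_pos: [0.446, -0.3605, 0.0058]
ee_rot: [[0.091, 0.996, 0.001], [0.996, -0.091, -0.0], [-0.0, 0.001, -1.0]]
wrist_force: [-0.2, -0.2, -0.6]
finger_gap: 0.998
finger_force: 0.0
```

>>> move_arm --targets '[{"delta_pos": [0,0,0],"dr": [0,0,0]},{"delta_pos": [0,0,0],"dr": [0,0,0]},{"delta_pos": [0,0,0],"dr": [0,0,0]},{"delta_pos": [0,0,0],"dr": [0,0,0]},{"delta_pos": [0,0,0],"dr": [0,0,0]},{"delta_pos": [0,0,0],"dr": [0,0,0]},{"delta_pos": [0,0,0],"dr": [0,0,0]},{"delta_pos": [0,0,0],"dr": [0,0,0]},{"delta_pos": [0,0,0],"dr": [0,0,0]}]' --grip 0

```text
time: 10.83
ee_pos: [0.4452, -0.3606, 0.0056]
ee_rot: [[0.092, 0.996, 0.001], [0.996, -0.092, -0.0], [-0.0, 0.001, -1.0]]
wrist_force: [-0.4, 0.2, 5.0]
finger_gap: 0.656
finger_force: 29.9
```

>>> move_arm --targets '[{"delta_pos": [0,0,-0.4],"dr": [0,0,0]},{"delta_pos": [0,0,-0.8],"dr": [0,0,0]},{"delta_pos": [0,0,-0.8],"dr": [0,0,0]},{"delta_pos": [0,0,-0.8],"dr": [0,0,-0.65]},{"delta_pos": [0,0,-0.7],"dr": [0,0,-0.65]},{"delta_pos": [0.5,0.2,0],"dr": [0,0,0]},{"delta_pos": [0.8,0.35,0],"dr": [0,0,0]},{"delta_pos": [0.8,0.35,0],"dr": [0,0,0]},{"delta_pos": [0.8,0.35,0],"dr": [0,0,0]},{"delta_pos": [0.8,0.35,0],"dr": [0,0,0]},{"delta_pos": [0.8,0.35,0],"dr": [0,0,0]},{"delta_pos": [0.8,0.35,0],"dr": [0,0,0]}]'

```text
time: 11.83
ee_pos: [0.5371, -0.1468, 0.1449]
ee_rot: [[0.002, 1.0, -0.001], [1.0, -0.002, 0.0], [0.0, -0.001, -1.0]]
wrist_force: [0.4, -0.3, -1.5]
finger_gap: 0.662
finger_force: 3.0
```

>>> move_arm --targets '[{"delta_pos": [0.8,0.35,0],"dr": [0,0,0]},{"delta_pos": [0.8,0.4,0],"dr": [0,0,0]},{"delta_pos": [0.8,0.4,0],"dr": [0,0,0]},{"delta_pos": [0.8,0.4,0],"dr": [0,0,0]},{"delta_pos": [0.8,0.4,0],"dr": [0,0,0]},{"delta_pos": [0.5,0.2,0],"dr": [0,0,0]},{"delta_pos": [0,0,0],"dr": [0,0,0]},{"delta_pos": [0,0,0],"dr": [0,0,0]}]'

```text
time: 12.5
ee_pos: [0.6231, 0.0329, 0.1443]
ee_rot: [[-0.002, 1.0, -0.001], [1.0, 0.002, -0.0], [-0.0, -0.001, -1.0]]
wrist_force: [0.9, 0.4, -1.3]
finger_gap: 0.662
finger_force: 29.9
```

The grip slackened briefly (3 N) and recovered, so I'll check the held bar.

Run:
```python
from h import *
save('wrist','w3.png'); save('side','s3.png'); print(units([.632,.053,.027]))
a=cv2.imread('pics/w3.png'); b=cv2.imread('pics/s3.png')
b=cv2.resize(b[100:310,200:440],(480,420)); cv2.imwrite('pics/w3s.png',cv2.resize(np.hstack([a[:,130:450],b]),(800,420)))
```

```text
(array([0.59, 0.24, 2.94]), -0.2)
```

View pics/w3s.png

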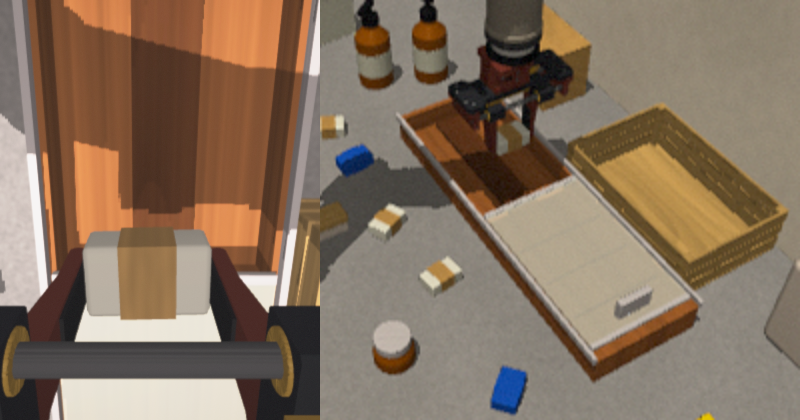

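Run:
```python
from h import *
T=pose()
for z,ps in((.02,[(131,20),(200,20),(131,200),(205,200)]),(.056,[(20,150),(303,150)])):
    for u,v in ps: print(z,(u,v),wray(T,u+130,v,z).round(4))
a=cv2.imread('pics/w3.png').astype(float)
for v in(20,50,190): print(v,a[v-2:v+3,230:360,2].mean(0).round()[::3])
```

```text
0.02 (131, 20) [0.6107 0.1642 0.02  ]
0.02 (200, 20) [0.6607 0.164  0.02  ]
0.02 (131, 200) [0.6083 0.0282 0.02  ]
0.02 (205, 200) [0.6705 0.028  0.02  ]
0.056 (20, 150) [0.5326 0.0756 0.056 ]
0.056 (303, 150) [0.7318 0.0749 0.056 ]
20 [195. 202. 209. 211. 218. 219. 217. 217. 213. 211. 214. 132. 127. 131.
 136. 139. 139. 139. 140. 138. 137. 137. 138. 134. 132. 137. 141. 136.
 138. 143. 145. 148. 148. 143. 152. 209. 201. 202. 215. 215. 214. 216.
 218. 223.]
50 [114. 114. 122. 121. 125. 129. 125. 126. 123. 120. 124.  78.  77.  83.
  85.  83.  81.  82.  83.  82.  80.  81.  81.  80.  82.  90. 103. 109.
 113. 121. 139. 145. 145. 144. 212. 210. 205. 213. 218. 217. 217. 219.
 224. 227.]
190 [219. 216. 222. 227. 224. 220. 166. 132. 127. 123. 127.  81.  76.  74.
  78.  80.  81.  83.  83.  81.  81.  79.  78.  80.  84.  83.  84.  86.
  88.  86.  87.  85. 124. 121. 120. 134. 131. 129. 129. 136. 137. 136.
 136. 134.]
```

>>> move_arm --targets '[{"delta_pos": [0.5,0.3,0],"dr": [0,0,0]},{"delta_pos": [0,0,0.5],"dr": [0,0,0]},{"delta_pos": [0,0,0.7],"dr": [0,0,0]},{"delta_pos": [0,0,0.7],"dr": [0,0,0]},{"delta_pos": [0,0,0.6],"dr": [0,0,0]},{"delta_pos": [0,0,0.3],"dr": [0,0,0]},{"delta_pos": [0,0,0.1],"dr": [0,0,0]},{"delta_pos": [0,0,0],"dr": [0,0,0]},{"delta_pos": [0,0,0],"dr": [0,0,0]},{"delta_pos": [0,0,0],"dr": [0,0,0]}]'

```text
time: 13.43
ee_pos: [0.6366, 0.051, 0.0307]
ee_rot: [[0.002, 1.0, 0.003], [1.0, -0.002, 0.0], [0.0, 0.003, -1.0]]
wrist_force: [0.6, -0.7, -1.1]
finger_gap: 0.659
finger_force: 29.9
```

>>> move_arm --targets '[{"delta_pos": [0,0,0.05],"dr": [0,0,0]},{"delta_pos": [0,0,0.05],"dr": [0,0,0]},{"delta_pos": [0,0,0],"dr": [0,0,0]},{"delta_pos": [0,0,0],"dr": [0,0,0]}]'

```text
time: 13.77
ee_pos: [0.6361, 0.0515, 0.0257]
ee_rot: [[0.001, 1.0, 0.001], [1.0, -0.001, 0.0], [0.0, 0.001, -1.0]]
wrist_force: [0.3, -0.0, 2.4]
finger_gap: 0.661
finger_force: 29.9
```

>>> move_arm --targets '[{"delta_pos": [0,0,0],"dr": [0,0,0]},{"delta_pos": [0,0,0],"dr": [0,0,0]},{"delta_pos": [0,0,0],"dr": [0,0,0]},{"delta_pos": [0,0,0],"dr": [0,0,0]},{"delta_pos": [0,0,0],"dr": [0,0,0]},{"delta_pos": [0,0,-0.4],"dr": [0,0,0]},{"delta_pos": [0,0,-0.8],"dr": [0,0,0]},{"delta_pos": [0,0,-0.8],"dr": [0,0,0]},{"delta_pos": [0,0,-0.8],"dr": [0,0,0]},{"delta_pos": [0,0,-0.5],"dr": [0,0,0]},{"delta_pos": [0,0,0],"dr": [0,0,0]},{"delta_pos": [0,0,0],"dr": [0,0,0]}]' --grip 1

```text
time: 14.77
ee_pos: [0.6359, 0.0515, 0.158]
ee_rot: [[0.001, 1.0, 0.002], [1.0, -0.001, 0.001], [0.001, 0.002, -1.0]]
wrist_force: [-0.4, 0.6, 0.4]
finger_gap: 0.998
finger_force: 0.0
```

Run:
```python
from h import *
T=pose();save('wrist','w4.png'); a=save('top','top4.png'); print(T[:3,3])
for h in [(133,262),(234,260),(288,248)]:
    print(bars_top(a,[h]))
w=cv2.imread('pics/w4.png'); b=cv2.resize(cv2.convertScaleAbs(a[125:285,110:310,::-1],alpha=1.5),(525,420))
cv2.imwrite('pics/w4s.png',np.hstack([w[:,140:415],b]))
for h in [(448.3,-55.4),(427.8,88.1),(440,352.6)]: print(units([h[0]/1000,h[1]/1000,.006]))
```

```text
[0.63594158 0.05145014 0.15804786]
[(array([439.9, 352.7]), np.float64(158.0), 280, array([33.7, 57.2]))]
[(array([425.4,  50.8]), np.float64(178.4), 524, array([ 36.2, 114.1]))]
[(array([448.3, -55.4]), np.float64(7.9), 280, array([34.3, 57. ]))]
(array([-2.68, -4.64,  3.75]), -0.1)
(array([ 0.91, -5.16,  3.76]), -0.1)
(array([ 7.52, -4.86,  3.75]), -0.1)
```

View pics/w4s.png

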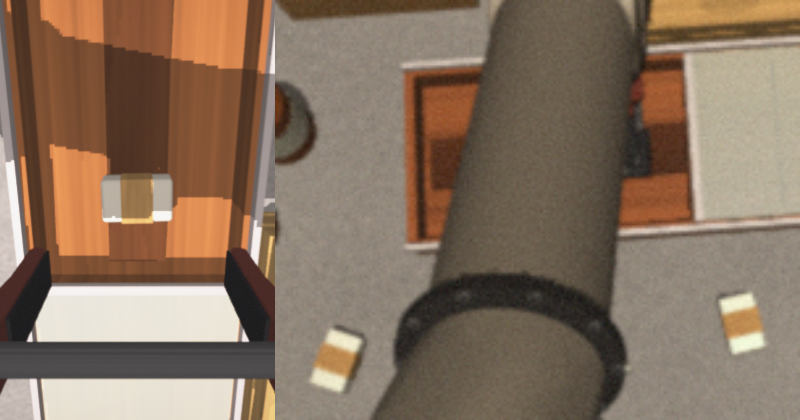

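Bar D lies flat and centred on the rest, with the bar centred at col 137 and the rest at col 136. Next is bar C.

>>> move_arm --targets '[{"delta_pos": [-0.45,-0.77,0],"dr": [0,0,0]},{"delta_pos": [-0.45,-0.77,0],"dr": [0,0,0]},{"delta_pos": [-0.45,-0.77,0],"dr": [0,0,0]},{"delta_pos": [-0.45,-0.77,0],"dr": [0,0,0]},{"delta_pos": [-0.44,-0.78,0],"dr": [0,0,0]},{"delta_pos": [-0.44,-0.78,0],"dr": [0,0,0]},{"delta_pos": [0,0,0],"dr": [0,0,-0.73]},{"delta_pos": [0,0,0.5],"dr": [0,0,-0.73]},{"delta_pos": [0,0,0.7],"dr": [0,0,-0.73]},{"delta_pos": [0,0,0.7],"dr": [0,0,0]},{"delta_pos": [0,0,0],"dr": [0,0,0]},{"delta_pos": [0,0,0],"dr": [0,0,0]}]'

```text
time: 15.87
ee_pos: [0.4476, -0.0559, 0.0796]
ee_rot: [[-0.15, 0.989, -0.005], [0.989, 0.15, -0.001], [-0.0, -0.006, -1.0]]
wrist_force: [0.6, 0.3, 1.1]
finger_gap: 1.001
finger_force: 0.0
```

Run:
```python
from h import *
print(units([.4483,-.0554,.0055]),units([.448,-.055,.006]))
save('wrist','w5.png')
```

```text
(array([0.01, 0.03, 1.85]), 8.6) (array([0.02, 0.02, 1.84]), 8.6)
```

>>> move_arm --targets '[{"delta_pos": [0,0,0.7],"dr": [0,0,0]},{"delta_pos": [0,0,0.6],"dr": [0,0,0]},{"delta_pos": [0,0,0.4],"dr": [0,0,0]},{"delta_pos": [0,0,0.15],"dr": [0,0,0]},{"delta_pos": [0,0,0],"dr": [0,0,0]},{"delta_pos": [0,0,0],"dr": [0,0,0]}]'

```text
time: 16.42
ee_pos: [0.4505, -0.0557, 0.0081]
ee_rot: [[-0.151, 0.989, 0.001], [0.989, 0.151, 0.0], [-0.0, 0.001, -1.0]]
wrist_force: [0.2, 0.3, -0.1]
finger_gap: 1.002
finger_force: 0.0
```

>>> move_arm --targets '[{"delta_pos": [0,0,0],"dr": [0,0,0]},{"delta_pos": [0,0,0],"dr": [0,0,0]},{"delta_pos": [0,0,0],"dr": [0,0,0]},{"delta_pos": [0,0,0],"dr": [0,0,0]},{"delta_pos": [0,0,0],"dr": [0,0,0]},{"delta_pos": [0,0,0],"dr": [0,0,0]},{"delta_pos": [0,0,0],"dr": [0,0,0]},{"delta_pos": [0,0,0],"dr": [0,0,0]}]' --grip 0

```text
time: 17.08
ee_pos: [0.4499, -0.0555, 0.0074]
ee_rot: [[-0.151, 0.989, 0.0], [0.989, 0.151, 0.0], [0.0, 0.001, -1.0]]
wrist_force: [-1.0, 0.8, 6.0]
finger_gap: 0.658
finger_force: 30.0
```

>>> move_arm --targets '[{"delta_pos": [0,0,-0.4],"dr": [0,0,0]},{"delta_pos": [0,0,-0.8],"dr": [0,0,0]},{"delta_pos": [0,0,-0.8],"dr": [0,0,0]},{"delta_pos": [0,0,-0.8],"dr": [0,0,0.7]},{"delta_pos": [0,0,-0.7],"dr": [0,0,0.7]},{"delta_pos": [0,0,0],"dr": [0,0,0.75]},{"delta_pos": [0,0,0],"dr": [0,0,0]},{"delta_pos": [0,0,0],"dr": [0,0,0]}]'

```text
time: 17.75
ee_pos: [0.4492, -0.0553, 0.1468]
ee_rot: [[-0.003, 1.0, -0.0], [1.0, 0.003, 0.0], [0.0, -0.0, -1.0]]
wrist_force: [0.5, -0.9, -1.2]
finger_gap: 0.659
finger_force: 30.0
```

>>> move_arm --targets '[{"delta_pos": [0.5,0.62,0],"dr": [0,0,0]},{"delta_pos": [0.54,0.67,0],"dr": [0,0,0]},{"delta_pos": [0.54,0.67,0],"dr": [0,0,0]},{"delta_pos": [0.54,0.67,0],"dr": [0,0,0]},{"delta_pos": [0.55,0.68,0],"dr": [0,0,0]},{"delta_pos": [0.55,0.68,0],"dr": [0,0,0]},{"delta_pos": [0.55,0.67,0],"dr": [0,0,0]},{"delta_pos": [0,0,0.2],"dr": [0,0,0]},{"delta_pos": [0,0,0.7],"dr": [0,0,0]},{"delta_pos": [0,0,0.7],"dr": [0,0,0]},{"delta_pos": [0,0,0],"dr": [0,0,0]},{"delta_pos": [0,0,0],"dr": [0,0,0]}]'

```text
time: 18.75
ee_pos: [0.6336, 0.0947, 0.0806]
ee_rot: [[-0.002, 1.0, -0.006], [1.0, 0.002, -0.002], [-0.002, -0.006, -1.0]]
wrist_force: [0.7, 0.1, 0.7]
finger_gap: 0.655
finger_force: 30.0
```

>>> move_arm --targets '[{"delta_pos": [0.02,0.03,0.5],"dr": [0,0,0]},{"delta_pos": [0,0,0.4],"dr": [0,0,0]},{"delta_pos": [0,0,0.25],"dr": [0,0,0]},{"delta_pos": [0,0,0.1],"dr": [0,0,0]},{"delta_pos": [0,0,0.05],"dr": [0,0,0]},{"delta_pos": [0,0,0],"dr": [0,0,0]},{"delta_pos": [0,0,0],"dr": [0,0,0]},{"delta_pos": [0,0,0],"dr": [0,0,0]}]'

```text
time: 19.42
ee_pos: [0.6377, 0.0963, 0.0321]
ee_rot: [[-0.001, 1.0, 0.001], [1.0, 0.001, 0.0], [0.0, 0.001, -1.0]]
wrist_force: [0.4, 0.2, -0.9]
finger_gap: 0.658
finger_force: 30.0
```

>>> move_arm --targets '[{"delta_pos": [0,-0.04,0.06],"dr": [0,0,0]},{"delta_pos": [0,0,0.06],"dr": [0,0,0]},{"delta_pos": [0,0,0],"dr": [0,0,0]},{"delta_pos": [0,0,0],"dr": [0,0,0]}]'

```text
time: 19.75
ee_pos: [0.6356, 0.0964, 0.0274]
ee_rot: [[-0.001, 1.0, 0.0], [1.0, 0.001, 0.001], [0.001, 0.0, -1.0]]
wrist_force: [-4.0, 0.0, 8.7]
finger_gap: 0.658
finger_force: 30.0
```

>>> move_arm --targets '[{"delta_pos": [0,0,0],"dr": [0,0,0]},{"delta_pos": [0,0,0],"dr": [0,0,0]},{"delta_pos": [0,0,0],"dr": [0,0,0]},{"delta_pos": [0,0,0],"dr": [0,0,0]},{"delta_pos": [0,0,0],"dr": [0,0,0]},{"delta_pos": [0,0,-0.4],"dr": [0,0,0]},{"delta_pos": [0,0,-0.8],"dr": [0,0,0]},{"delta_pos": [0,0,-0.8],"dr": [0,0,0]},{"delta_pos": [0,0,-0.8],"dr": [0,0,0]},{"delta_pos": [0,0,-0.5],"dr": [0,0,0]},{"delta_pos": [0,0,0],"dr": [0,0,0]},{"delta_pos": [0,0,0],"dr": [0,0,0]}]' --grip 1

```text
time: 20.75
ee_pos: [0.636, 0.0964, 0.1592]
ee_rot: [[-0.001, 1.0, 0.002], [1.0, 0.001, 0.001], [0.001, 0.002, -1.0]]
wrist_force: [-0.2, 0.6, -1.1]
finger_gap: 0.999
finger_force: 0.0
```

>>> move_arm --targets '[{"delta_pos": [-0.9,0,0],"dr": [0,0,0]},{"delta_pos": [-0.9,0,0],"dr": [0,0,0]},{"delta_pos": [-0.9,0,0],"dr": [0,0,0]},{"delta_pos": [-0.9,0,0],"dr": [0,0,0]},{"delta_pos": [-0.9,0,0],"dr": [0,0,0]},{"delta_pos": [-0.9,0,0],"dr": [0,0,0]},{"delta_pos": [0,0,0],"dr": [0,0,0]},{"delta_pos": [0,0,0],"dr": [0,0,0]}]'

```text
time: 21.42
ee_pos: [0.634, -0.123, 0.1565]
ee_rot: [[0.004, 1.0, -0.003], [1.0, -0.004, -0.001], [-0.001, -0.003, -1.0]]
wrist_force: [0.8, 0.7, 0.2]
finger_gap: 0.996
finger_force: 0.0
```

Run:
```python
from h import *
a=save('top','top6.png')
for h in [(133,262),(234,260)]: print(bars_top(a,[h]))
cv2.imwrite('pics/t6.png',cv2.resize(cv2.convertScaleAbs(a[125:325,100:380,::-1],alpha=1.5),(784,560)))
```

```text
[(array([439.9, 352.6]), np.float64(158.1), 282, array([34.1, 56.5]))]
[(array([373.2,  43.3]), np.float64(97.1), 11, array([ 8.7, 14. ]))]
```

View pics/t6.png

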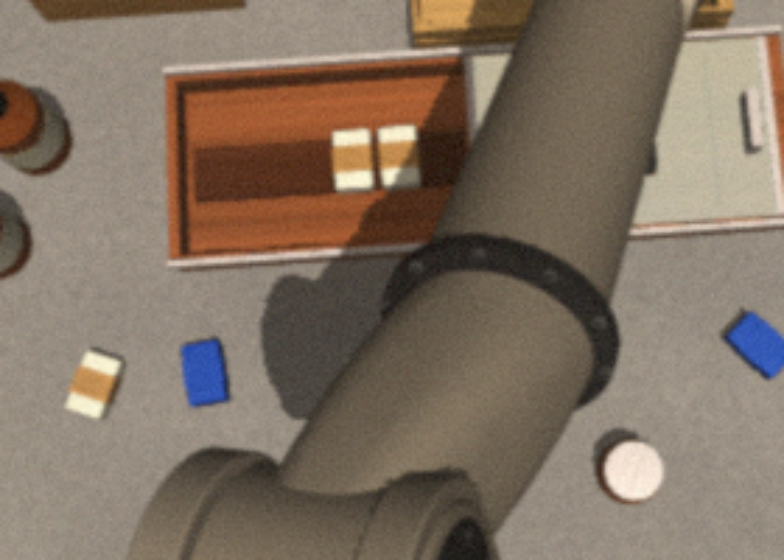

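Two bars are placed side by side at crop (352,160) and (398,157). Bar B is hidden by the arm, so I'll check it with the wrist camera.

>>> move_arm --targets '[{"delta_pos": [0.66,-0.64,0],"dr": [0,0,0]},{"delta_pos": [0.66,-0.64,0],"dr": [0,0,0]},{"delta_pos": [0.66,-0.64,0],"dr": [0,0,0]},{"delta_pos": [0.66,-0.64,0],"dr": [0,0,0]},{"delta_pos": [0.66,-0.64,0],"dr": [0,0,0]},{"delta_pos": [0.66,-0.64,0],"dr": [0,0,0]},{"delta_pos": [0.66,-0.64,0],"dr": [0,0,0]},{"delta_pos": [0.66,-0.64,0],"dr": [0,0,0]},{"delta_pos": [0,0,0],"dr": [0,0,0]},{"delta_pos": [0,0,0],"dr": [0,0,0]}]'

```text
time: 22.3
ee_pos: [0.4287, 0.0943, 0.1577]
ee_rot: [[-0.009, 1.0, -0.002], [1.0, 0.009, 0.001], [0.001, -0.002, -1.0]]
wrist_force: [0.8, -0.4, -0.3]
finger_gap: 1.002
finger_force: 0.0
```

Run:
```python
from h import *
T=pose();a=save('wrist','w7.png');print(T[:3,3])
b=cv2.resize(a[80:330,100:460,::-1],None,fx=2,fy=2); cv2.imwrite('pics/w7c.png',b)
```

```text
[0.42866513 0.09428497 0.15774513]
```

View pics/w7c.png

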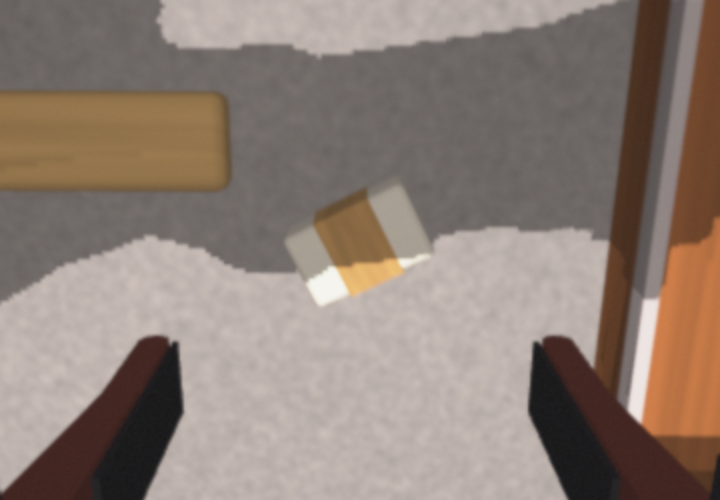

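Run:
```python
from h import *
T=pose()
g=lambda x,y: wray(T,100+x/2,80+y/2,.024)
c=g(359,242);print(c, 'yaw edge',[np.degrees(np.arctan2(*(g(*q)-g(*p))[1::-1])) for p,q in(((287,241),(402,181)),((321,303),(433,252)))])
print(units([c[0],c[1],.006]))
```

```text
[0.43153407 0.08792302 0.024     ] yaw edge [np.float64(28.465272461938394), np.float64(26.149894284769097)]
(array([-0.13,  0.04,  3.8 ]), 0.3)
```

>>> move_arm --targets '[{"delta_pos": [-0.15,0.03,0],"dr": [0,0,0]},{"delta_pos": [0,0,0],"dr": [0,0,-0.95]},{"delta_pos": [0,0,0],"dr": [0,0,-0.95]},{"delta_pos": [0,0,0.3],"dr": [0,0,-0.95]},{"delta_pos": [0,0,0.5],"dr": [0,0,-0.95]},{"delta_pos": [0,0,0.5],"dr": [0,0,-0.95]},{"delta_pos": [0,0,0.5],"dr": [0,0,-0.95]},{"delta_pos": [0,0,0.5],"dr": [0,0,-0.95]},{"delta_pos": [0,0,0.5],"dr": [0,0,0]},{"delta_pos": [0,0,0.5],"dr": [0,0,0]},{"delta_pos": [0,0,0],"dr": [0,0,0]},{"delta_pos": [0,0,0],"dr": [0,0,0]}]'

```text
time: 23.35
ee_pos: [0.4319, 0.0835, 0.0256]
ee_rot: [[-0.447, 0.895, -0.002], [0.895, 0.447, -0.002], [-0.001, -0.003, -1.0]]
wrist_force: [-0.1, 0.1, 0.8]
finger_gap: 1.0
finger_force: 0.0
```

Run:
```python
from h import *
print(units([.430,.088,.006]))
```

```text
(array([0.12, 0.01, 0.49]), 26.5)
```

>>> move_arm --targets '[{"delta_pos": [0.12,0,0],"dr": [0,0,0]},{"delta_pos": [0,0,0.3],"dr": [0,0,0]},{"delta_pos": [0,0,0.2],"dr": [0,0,0]},{"delta_pos": [0,0,0],"dr": [0,0,0]},{"delta_pos": [0,0,0],"dr": [0,0,0]}]'

```text
time: 23.77
ee_pos: [0.4298, 0.0895, 0.0066]
ee_rot: [[-0.449, 0.894, 0.0], [0.894, 0.449, 0.0], [0.0, 0.0, -1.0]]
wrist_force: [0.3, -0.4, 0.7]
finger_gap: 0.998
finger_force: 0.0
```

>>> move_arm --targets '[{"delta_pos": [0,0,0],"dr": [0,0,0]},{"delta_pos": [0,0,0],"dr": [0,0,0]},{"delta_pos": [0,0,0],"dr": [0,0,0]},{"delta_pos": [0,0,0],"dr": [0,0,0]},{"delta_pos": [0,0,0],"dr": [0,0,0]},{"delta_pos": [0,0,0],"dr": [0,0,0]},{"delta_pos": [0,0,0],"dr": [0,0,0]},{"delta_pos": [0,0,0],"dr": [0,0,0]}]' --grip 0

```text
time: 24.43
ee_pos: [0.4297, 0.0895, 0.0064]
ee_rot: [[-0.449, 0.894, 0.0], [0.894, 0.449, 0.0], [0.0, 0.0, -1.0]]
wrist_force: [-0.5, 0.1, 5.2]
finger_gap: 0.656
finger_force: 30.0
```

>>> move_arm --targets '[{"delta_pos": [0,0,-0.4],"dr": [0,0,0]},{"delta_pos": [0,0,-0.8],"dr": [0,0,0]},{"delta_pos": [0,0,-0.8],"dr": [0,0,0]},{"delta_pos": [0,0,-0.8],"dr": [0,0,0.95]},{"delta_pos": [0,0,-0.7],"dr": [0,0,0.95]},{"delta_pos": [0,0,0],"dr": [0,0,0.95]},{"delta_pos": [0,0,0],"dr": [0,0,0.95]},{"delta_pos": [0,0,0],"dr": [0,0,0.95]},{"delta_pos": [0,0,0],"dr": [0,0,0.95]},{"delta_pos": [0,0,0],"dr": [0,0,0.92]},{"delta_pos": [0,0,0],"dr": [0,0,0]},{"delta_pos": [0,0,0],"dr": [0,0,0]}]'

```text
time: 25.43
ee_pos: [0.4294, 0.0894, 0.1461]
ee_rot: [[-0.005, 1.0, -0.0], [1.0, 0.005, -0.0], [-0.0, -0.0, -1.0]]
wrist_force: [-1.2, -0.5, -1.2]
finger_gap: 0.659
finger_force: 30.0
```

>>> move_arm --targets '[{"delta_pos": [0.18,0.65,0],"dr": [0,0,0]},{"delta_pos": [0.19,0.75,0],"dr": [0,0,0]},{"delta_pos": [0.19,0.75,0],"dr": [0,0,0]},{"delta_pos": [0.19,0.75,0],"dr": [0,0,0]},{"delta_pos": [0.18,0.75,0],"dr": [0,0,0]},{"delta_pos": [0.18,0.75,0],"dr": [0,0,0]},{"delta_pos": [0.18,0.75,0],"dr": [0,0,0]},{"delta_pos": [0,0,0.2],"dr": [0,0,0]},{"delta_pos": [0,0,0.7],"dr": [0,0,0]},{"delta_pos": [0,0,0.7],"dr": [0,0,0]},{"delta_pos": [0,0,0],"dr": [0,0,0]},{"delta_pos": [0,0,0],"dr": [0,0,0]}]'

```text
time: 26.43
ee_pos: [0.6337, 0.1413, 0.0808]
ee_rot: [[-0.004, 1.0, -0.004], [1.0, 0.004, -0.001], [-0.001, -0.004, -1.0]]
wrist_force: [0.1, 0.7, 0.2]
finger_gap: 0.656
finger_force: 30.0
```

>>> move_arm --targets '[{"delta_pos": [0,0,0.5],"dr": [0,0,0]},{"delta_pos": [0,0,0.4],"dr": [0,0,0]},{"delta_pos": [0,0,0.25],"dr": [0,0,0]},{"delta_pos": [0,0,0.1],"dr": [0,0,0]},{"delta_pos": [0,0,0],"dr": [0,0,0]},{"delta_pos": [0,0,0],"dr": [0,0,0]},{"delta_pos": [0,0,0],"dr": [0,0,0]}]'

```text
time: 27.02
ee_pos: [0.6364, 0.1419, 0.0335]
ee_rot: [[-0.003, 1.0, 0.002], [1.0, 0.003, 0.001], [0.001, 0.002, -1.0]]
wrist_force: [-0.4, -0.8, -0.6]
finger_gap: 0.66
finger_force: 30.0
```

>>> move_arm --targets '[{"delta_pos": [0,0,0.1],"dr": [0,0,0]},{"delta_pos": [0,0,0.07],"dr": [0,0,0]},{"delta_pos": [0,0,0],"dr": [0,0,0]},{"delta_pos": [0,0,0],"dr": [0,0,0]}]'

```text
time: 27.35
ee_pos: [0.6361, 0.142, 0.0264]
ee_rot: [[-0.003, 1.0, 0.001], [1.0, 0.003, 0.001], [0.001, 0.001, -1.0]]
wrist_force: [-2.3, -0.1, 6.3]
finger_gap: 0.655
finger_force: 30.0
```

>>> move_arm --targets '[{"delta_pos": [0,0,0],"dr": [0,0,0]},{"delta_pos": [0,0,0],"dr": [0,0,0]},{"delta_pos": [0,0,0],"dr": [0,0,0]},{"delta_pos": [0,0,0],"dr": [0,0,0]},{"delta_pos": [0,0,0],"dr": [0,0,0]},{"delta_pos": [0,0,-0.4],"dr": [0,0,0]},{"delta_pos": [0,0,-0.8],"dr": [0,0,0]},{"delta_pos": [0,0,-0.8],"dr": [0,0,0]},{"delta_pos": [0,0,-0.8],"dr": [0,0,0]},{"delta_pos": [0,0,-0.5],"dr": [0,0,0]},{"delta_pos": [0,0,0],"dr": [0,0,0]},{"delta_pos": [0,0,0],"dr": [0,0,0]}]' --grip 1

```text
time: 28.35
ee_pos: [0.6361, 0.142, 0.1585]
ee_rot: [[-0.004, 1.0, 0.002], [1.0, 0.004, 0.001], [0.001, 0.002, -1.0]]
wrist_force: [0.2, -0.4, 0.5]
finger_gap: 0.997
finger_force: 0.0
```

>>> move_arm --targets '[{"delta_pos": [0.65,-0.6,0],"dr": [0,0,0]},{"delta_pos": [0.66,-0.61,0],"dr": [0,0,0]},{"delta_pos": [0.66,-0.61,0],"dr": [0,0,0]},{"delta_pos": [0.66,-0.61,0],"dr": [0,0,0]},{"delta_pos": [0.66,-0.61,0],"dr": [0,0,0]},{"delta_pos": [0.66,-0.61,0],"dr": [0,0,0]},{"delta_pos": [0.66,-0.61,0],"dr": [0,0,0]},{"delta_pos": [0.66,-0.61,0],"dr": [0,0,0]},{"delta_pos": [0,0,0],"dr": [0,0,0]},{"delta_pos": [0,0,0],"dr": [0,0,0]}]'

```text
time: 29.18
ee_pos: [0.4372, 0.3534, 0.1557]
ee_rot: [[-0.009, 1.0, -0.003], [1.0, 0.009, -0.002], [-0.002, -0.003, -1.0]]
wrist_force: [0.2, -0.4, -0.2]
finger_gap: 1.0
finger_force: 0.0
```

Run:
```python
from h import *
T=pose();a=save('wrist','w9.png');t=save('top','top9.png');print(T[:3,3])
b=a[80:400,140:420,::-1]; c=cv2.resize(cv2.convertScaleAbs(t[125:285,110:310,::-1],alpha=1.5),(400,320)); cv2.imwrite('pics/w9c.png',np.hstack([b,c]))
```

```text
[0.43718513 0.35344477 0.15569612]
```

View pics/w9c.png

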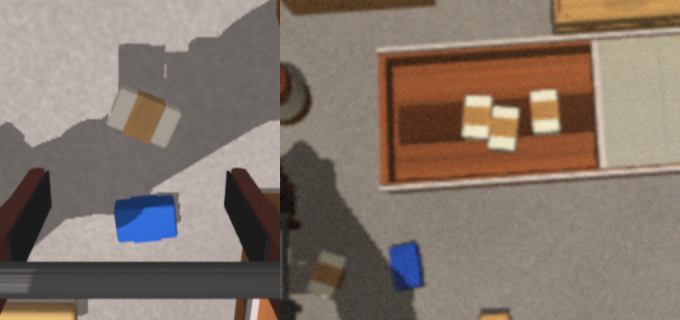

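Bar C, in the middle, was knocked aside on the rest towards the robot. In the top crop the three bars are at (478,117), (503,128) and (545,111). I'll pick A first, then mend C.

Run:
```python
from h import *
T=pose();g=lambda x,y: wray(T,140+x,80+y,.024)
print('A',g(144,118),np.degrees(np.arctan2(*(g(181,125)-g(123,88))[1::-1])),np.degrees(np.arctan2(*(g(165,147)-g(107,116))[1::-1])))
f=lambda x,y:ray('top',110+(x-280)/2,125+y/2,.044).round(4)
for p in((478,117),(503,128),(545,111)): print(f(*p))
a=cv2.imread('pics/top9.png')[:,:,::-1]
h=a[165:205,195:260].astype(float)
m=((h[...,2]>75)).astype(np.uint8); 
c=cv2.resize(cv2.convertScaleAbs(a[160:210,190:270,::-1],alpha=1.5),(800,500),interpolation=cv2.INTER_CUBIC);cv2.imwrite('pics/c9.png',c)
```

```text
A [0.4452453  0.34856593 0.024     ] -32.92479228674892 -29.209982345471303
[0.6309 0.1407 0.044 ]
[0.6136 0.1084 0.044 ]
[0.6328 0.0516 0.044 ]
```

View pics/c9.png

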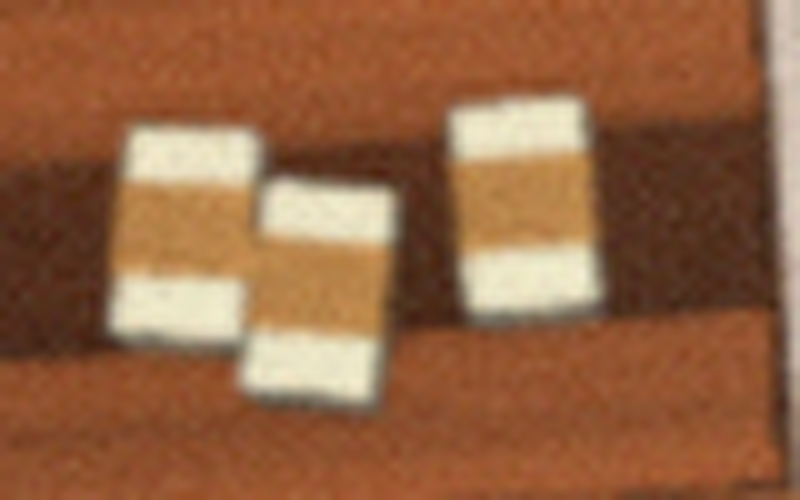

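Run:
```python
from h import *
T=pose();a=cv2.imread('pics/w9.png');x0,y0=230,150;p=cv2.GaussianBlur(a[y0:245,x0:340],(0,0),1)
mask=np.full(p.shape[:2],cv2.GC_PR_BGD,np.uint8);mask[[0,-1]]=0;mask[:,[0,-1]]=0
cv2.fillConvexPoly(mask,np.array([(123,88),(181,122),(165,147),(107,116)])+[140-x0,80-y0],cv2.GC_PR_FGD);cv2.circle(mask,(284-x0,198-y0),9,1,-1)
cv2.grabCut(p,mask,None,np.zeros((1,65)),np.zeros((1,65)),5,cv2.GC_INIT_WITH_MASK)
m=((mask==1)|(mask==3)).astype(np.uint8);c=max(cv2.findContours(m,0,2)[0],key=len)[:,0]+[x0,y0]
w=np.array([wray(T,*q,.02)[:2] for q in c])*1000
print('wrist',cv2.minAreaRect(w.astype(np.float32)))
t=cv2.imread('pics/top9.png')[:,:,::-1]
p=t[245:280,115:152].astype(int);b=p[...,0]-p[...,2]
m=((b>22)).astype(np.uint8);pts=np.argwhere(m)+[245,115]
w=np.array([ray('top',u,v,.024)[:2] for v,u in pts]);print('band top',len(w),np.median(w,0))
# band axis = short axis of bar
m=(a[150:245,230:340,2].astype(int)-a[150:245,230:340,0]>45);pts=np.argwhere(m)
w=np.array([wray(T,u+230,v+150,.024)[:2] for v,u in pts]);print('band wrist',len(w),w.mean(0),cv2.minAreaRect((w*1000).astype(np.float32)))
```

```text
wrist ((443.6476135253906, 346.6471862792969), (37.56024169921875, 59.7205924987793), 67.50553131103516)
band top 143 [0.43982278 0.35010474]
band wrist 1325 [0.44532081 0.3491275 ] ((445.211669921875, 348.892578125), (40.34404754638672, 25.804767608642578), 67.59051513671875)
```

>>> move_arm --targets '[{"delta_pos": [-0.08,0.13,0],"dr": [0,0,0]},{"delta_pos": [0,0,0],"dr": [0,0,0.82]},{"delta_pos": [0,0,0],"dr": [0,0,0.82]},{"delta_pos": [0,0,0.3],"dr": [0,0,0.82]},{"delta_pos": [0,0,0.5],"dr": [0,0,0.82]},{"delta_pos": [0,0,0.5],"dr": [0,0,0.82]},{"delta_pos": [0,0,0.5],"dr": [0,0,0.82]},{"delta_pos": [0,0,0.5],"dr": [0,0,0.82]},{"delta_pos": [0,0,0.4],"dr": [0,0,0]},{"delta_pos": [0,0,0.3],"dr": [0,0,0]},{"delta_pos": [0,0,0],"dr": [0,0,0]},{"delta_pos": [0,0,0],"dr": [0,0,0]}]'

```text
time: 30.28
ee_pos: [0.446, 0.3475, 0.0372]
ee_rot: [[0.388, 0.921, -0.0], [0.921, -0.388, -0.001], [-0.001, 0.0, -1.0]]
wrist_force: [0.1, -1.0, 0.1]
finger_gap: 1.003
finger_force: 0.0
```

Run:
```python
from h import *
print(units([.443,.350,.006]))
```

```text
(array([ 0.03, -0.09,  0.78]), -22.9)
```

>>> move_arm --targets '[{"delta_pos": [0.03,-0.07,0],"dr": [0,0,0]},{"delta_pos": [0,0,0.4],"dr": [0,0,0]},{"delta_pos": [0,0,0.3],"dr": [0,0,0]},{"delta_pos": [0,0,0.08],"dr": [0,0,0]},{"delta_pos": [0,0,0],"dr": [0,0,0]},{"delta_pos": [0,0,0],"dr": [0,0,0]}]'

```text
time: 30.78
ee_pos: [0.4432, 0.3509, 0.0066]
ee_rot: [[0.387, 0.922, 0.0], [0.922, -0.387, 0.0], [0.0, 0.0, -1.0]]
wrist_force: [-0.4, -0.5, 0.6]
finger_gap: 1.0
finger_force: 0.0
```

>>> move_arm --targets '[{"delta_pos": [0,0,0],"dr": [0,0,0]},{"delta_pos": [0,0,0],"dr": [0,0,0]},{"delta_pos": [0,0,0],"dr": [0,0,0]},{"delta_pos": [0,0,0],"dr": [0,0,0]},{"delta_pos": [0,0,0],"dr": [0,0,0]},{"delta_pos": [0,0,0],"dr": [0,0,0]},{"delta_pos": [0,0,0],"dr": [0,0,0]},{"delta_pos": [0,0,0],"dr": [0,0,0]}]' --grip 0

```text
time: 31.45
ee_pos: [0.443, 0.3511, 0.0064]
ee_rot: [[0.387, 0.922, -0.0], [0.922, -0.387, 0.0], [0.0, -0.0, -1.0]]
wrist_force: [-1.3, -0.1, 3.2]
finger_gap: 0.66
finger_force: 30.0
```

>>> move_arm --targets '[{"delta_pos": [0,0,-0.4],"dr": [0,0,0]},{"delta_pos": [0,0,-0.8],"dr": [0,0,0]},{"delta_pos": [0,0,-0.8],"dr": [0,0,0]},{"delta_pos": [0,0,-0.8],"dr": [0,0,-0.82]},{"delta_pos": [0,0,-0.7],"dr": [0,0,-0.82]},{"delta_pos": [0,0,0],"dr": [0,0,-0.82]},{"delta_pos": [0,0,0],"dr": [0,0,-0.82]},{"delta_pos": [0,0,0],"dr": [0,0,-0.82]},{"delta_pos": [0,0,0],"dr": [0,0,-0.82]},{"delta_pos": [0,0,0],"dr": [0,0,-0.8]},{"delta_pos": [0,0,0],"dr": [0,0,0]},{"delta_pos": [0,0,0],"dr": [0,0,0]}]'

```text
time: 32.45
ee_pos: [0.443, 0.3507, 0.1461]
ee_rot: [[-0.0, 1.0, -0.0], [1.0, 0.0, -0.0], [-0.0, -0.0, -1.0]]
wrist_force: [0.6, -0.6, -0.4]
finger_gap: 0.657
finger_force: 30.0
```

>>> move_arm --targets '[{"delta_pos": [-0.5,0.6,0],"dr": [0,0,0]},{"delta_pos": [-0.5,0.6,0],"dr": [0,0,0]},{"delta_pos": [-0.5,0.6,0],"dr": [0,0,0]},{"delta_pos": [-0.5,0.6,0],"dr": [0,0,0]},{"delta_pos": [-0.5,0.6,0],"dr": [0,0,0]},{"delta_pos": [-0.5,0.6,0],"dr": [0,0,0]},{"delta_pos": [-0.5,0.6,0],"dr": [0,0,0]},{"delta_pos": [-0.5,0.6,0],"dr": [0,0,0]},{"delta_pos": [0,0,0.7],"dr": [0,0,0]},{"delta_pos": [0,0,0.8],"dr": [0,0,0]},{"delta_pos": [0,0,0],"dr": [0,0,0]},{"delta_pos": [0,0,0],"dr": [0,0,0]}]'

```text
time: 33.45
ee_pos: [0.6338, 0.191, 0.0847]
ee_rot: [[-0.001, 1.0, -0.004], [1.0, 0.001, -0.002], [-0.002, -0.004, -1.0]]
wrist_force: [0.6, 0.2, -0.3]
finger_gap: 0.661
finger_force: 30.0
```

>>> move_arm --targets '[{"delta_pos": [0,0,0.5],"dr": [0,0,0]},{"delta_pos": [0,0,0.4],"dr": [0,0,0]},{"delta_pos": [0,0,0.25],"dr": [0,0,0]},{"delta_pos": [0,0,0.1],"dr": [0,0,0]},{"delta_pos": [0,0,0],"dr": [0,0,0]},{"delta_pos": [0,0,0],"dr": [0,0,0]},{"delta_pos": [0,0,0],"dr": [0,0,0]}]'

```text
time: 34.03
ee_pos: [0.6362, 0.1916, 0.0376]
ee_rot: [[-0.002, 1.0, 0.002], [1.0, 0.002, 0.001], [0.001, 0.002, -1.0]]
wrist_force: [-1.1, -0.7, -0.4]
finger_gap: 0.661
finger_force: 30.0
```

>>> move_arm --targets '[{"delta_pos": [0,0,0.17],"dr": [0,0,0]},{"delta_pos": [0,0,0.1],"dr": [0,0,0]},{"delta_pos": [0,0,0],"dr": [0,0,0]},{"delta_pos": [0,0,0],"dr": [0,0,0]}]'

```text
time: 34.37
ee_pos: [0.6359, 0.1915, 0.0261]
ee_rot: [[-0.002, 1.0, 0.001], [1.0, 0.002, 0.001], [0.001, 0.001, -1.0]]
wrist_force: [-0.8, 0.6, 4.6]
finger_gap: 0.655
finger_force: 30.0
```

>>> move_arm --targets '[{"delta_pos": [0,0,0],"dr": [0,0,0]},{"delta_pos": [0,0,0],"dr": [0,0,0]},{"delta_pos": [0,0,0],"dr": [0,0,0]},{"delta_pos": [0,0,0],"dr": [0,0,0]},{"delta_pos": [0,0,0],"dr": [0,0,0]},{"delta_pos": [0,0,-0.4],"dr": [0,0,0]},{"delta_pos": [0,0,-0.8],"dr": [0,0,0]},{"delta_pos": [0,0,-0.8],"dr": [0,0,0]},{"delta_pos": [0,0,-0.8],"dr": [0,0,0]},{"delta_pos": [0,0,-0.5],"dr": [0,0,0]},{"delta_pos": [0,0,0],"dr": [0,0,0]},{"delta_pos": [0,0,0],"dr": [0,0,0]}]' --grip 1

```text
time: 35.37
ee_pos: [0.636, 0.1915, 0.1585]
ee_rot: [[-0.002, 1.0, 0.002], [1.0, 0.002, 0.001], [0.001, 0.002, -1.0]]
wrist_force: [-0.5, -0.2, -0.7]
finger_gap: 0.999
finger_force: 0.0
```

>>> move_arm --targets '[{"delta_pos": [-0.7,0,0],"dr": [0,0,0]},{"delta_pos": [-0.7,0,0],"dr": [0,0,0]},{"delta_pos": [-0.7,0,0],"dr": [0,0,0]},{"delta_pos": [-0.7,0,0],"dr": [0,0,0]},{"delta_pos": [-0.7,0,0],"dr": [0,0,0]},{"delta_pos": [-0.7,0,0],"dr": [0,0,0]},{"delta_pos": [0,0,0],"dr": [0,0,0]},{"delta_pos": [0,0,0],"dr": [0,0,0]},{"delta_pos": [0,0,0],"dr": [0,0,0]}]'

```text
time: 36.12
ee_pos: [0.635, 0.0242, 0.156]
ee_rot: [[-0.002, 1.0, -0.002], [1.0, 0.002, 0.0], [0.0, -0.002, -1.0]]
wrist_force: [0.2, -0.2, -0.3]
finger_gap: 0.997
finger_force: 0.0
```

Run:
```python
from h import *
T=pose();a=save('wrist','w11.png');print(T[:3,3])
cv2.imwrite('pics/w11c.png',cv2.resize(a[0:300,160:410,::-1],None,fx=2,fy=2))
```

```text
[0.63498028 0.02420025 0.15600742]
```

View pics/w11c.png

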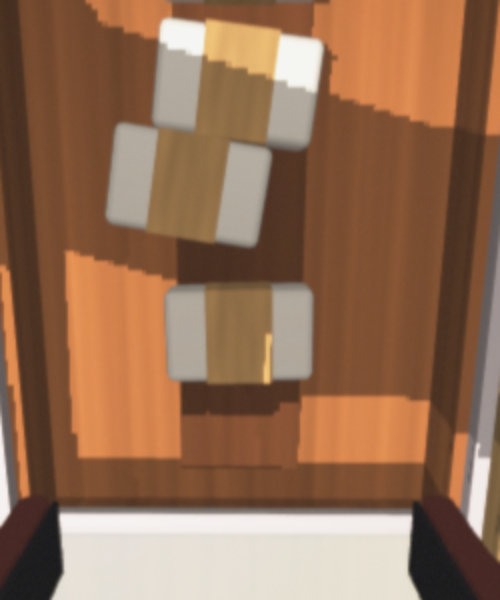

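The wrist crop shows D straight at (240,332), C off at (188,185), and B slightly turned at (238,83). A is outside the frame.

Run:
```python
from h import *
T=pose();g=lambda x,y: wray(T,160+x/2,y/2,.044)[:2]*1000
for n,q in dict(D=[(166,287),(312,285),(312,378),(168,380)],C=[(118,123),(272,148),(256,247),(107,221)],B=[(163,19),(323,41),(307,150),(153,125)]).items():
    w=np.array([g(*p) for p in q]); print(n,w.mean(0).round(1),np.round([np.degrees(np.arctan2(*(w[1]-w[0])[::-1])),np.degrees(np.arctan2(*(w[2]-w[3])[::-1]))],1),np.linalg.norm(w[1]-w[0]).round(1))
```

```text
D [636.4  54.3] [1.  1.1] 55.9
C [617.3 109.1] [-8.4 -9.4] 56.0
B [634.9 143.1] [-6.8 -8.4] 55.8
```

>>> move_arm --targets '[{"delta_pos": [0.7,-0.16,0],"dr": [0,0,0]},{"delta_pos": [0.7,-0.16,0],"dr": [0,0,0]},{"delta_pos": [0.72,-0.16,0],"dr": [0,0,0]},{"delta_pos": [0,0,0],"dr": [0,0,0.75]},{"delta_pos": [0,0,0.4],"dr": [0,0,0.75]},{"delta_pos": [0,0,0.6],"dr": [0,0,0.75]},{"delta_pos": [0,0,0.7],"dr": [0,0,0]},{"delta_pos": [0,0,0.5],"dr": [0,0,0]},{"delta_pos": [0,0,0],"dr": [0,0,0]},{"delta_pos": [0,0,0],"dr": [0,0,0]},{"delta_pos": [0,0,0],"dr": [0,0,0]}]'

```text
time: 37.08
ee_pos: [0.617, 0.109, 0.0703]
ee_rot: [[0.153, 0.988, 0.001], [0.988, -0.153, 0.0], [0.001, 0.001, -1.0]]
wrist_force: [0.2, 0.1, -1.0]
finger_gap: 1.002
finger_force: 0.0
```

Run:
```python
from h import *
print(units([.616,.108,.027]))
```

```text
(array([-0.03, -0.02,  1.08]), -8.8)
```

>>> move_arm --targets '[{"delta_pos": [-0.03,0,0.4],"dr": [0,0,0]},{"delta_pos": [0,0,0.4],"dr": [0,0,0]},{"delta_pos": [0,0,0.26],"dr": [0,0,0]},{"delta_pos": [0,0,0],"dr": [0,0,0]},{"delta_pos": [0,0,0],"dr": [0,0,0]},{"delta_pos": [0,0,0],"dr": [0,0,0]}]'

```text
time: 37.58
ee_pos: [0.6171, 0.107, 0.0283]
ee_rot: [[0.154, 0.988, 0.002], [0.988, -0.154, 0.0], [0.001, 0.002, -1.0]]
wrist_force: [0.7, 0.4, -0.9]
finger_gap: 1.002
finger_force: 0.0
```

>>> move_arm --targets '[{"delta_pos": [0,0,0],"dr": [0,0,0]},{"delta_pos": [0,0,0],"dr": [0,0,0]},{"delta_pos": [0,0,0],"dr": [0,0,0]},{"delta_pos": [0,0,0],"dr": [0,0,0]},{"delta_pos": [0,0,0],"dr": [0,0,0]},{"delta_pos": [0,0,0],"dr": [0,0,0]},{"delta_pos": [0,0,0],"dr": [0,0,0]},{"delta_pos": [0,0,0],"dr": [0,0,0]}]' --grip 0

```text
time: 38.25
ee_pos: [0.6163, 0.1069, 0.0272]
ee_rot: [[0.154, 0.988, 0.0], [0.988, -0.154, 0.0], [0.0, 0.0, -1.0]]
wrist_force: [-0.4, 0.8, 2.0]
finger_gap: 0.66
finger_force: 30.0
```

>>> move_arm --targets '[{"delta_pos": [0,0,-0.3],"dr": [0,0,0]},{"delta_pos": [0,0,-0.5],"dr": [0,0,0]},{"delta_pos": [0,0,-0.5],"dr": [0,0,0]},{"delta_pos": [0,0,0],"dr": [0,0,-0.73]},{"delta_pos": [0,0,0],"dr": [0,0,-0.73]},{"delta_pos": [0,0,0],"dr": [0,0,-0.73]},{"delta_pos": [0,0,0],"dr": [0,0,0]},{"delta_pos": [0,0,0],"dr": [0,0,0]}]'

```text
time: 38.92
ee_pos: [0.6162, 0.1068, 0.0796]
ee_rot: [[0.004, 1.0, 0.0], [1.0, -0.004, 0.0], [0.0, 0.0, -1.0]]
wrist_force: [-0.4, -0.2, 0.1]
finger_gap: 0.659
finger_force: 30.0
```

>>> move_arm --targets '[{"delta_pos": [-0.13,0.24,0],"dr": [0,0,0]},{"delta_pos": [-0.13,0.24,0],"dr": [0,0,0]},{"delta_pos": [0,0,0],"dr": [0,0,0]},{"delta_pos": [0,0,0.4],"dr": [0,0,0]},{"delta_pos": [0,0,0.4],"dr": [0,0,0]},{"delta_pos": [0,0,0.3],"dr": [0,0,0]},{"delta_pos": [0,0,0.1],"dr": [0,0,0]},{"delta_pos": [0,0,0],"dr": [0,0,0]},{"delta_pos": [0,0,0],"dr": [0,0,0]},{"delta_pos": [0,0,0],"dr": [0,0,0]}]'

```text
time: 39.75
ee_pos: [0.636, 0.0964, 0.0318]
ee_rot: [[0.002, 1.0, 0.001], [1.0, -0.002, 0.0], [0.0, 0.001, -1.0]]
wrist_force: [0.4, 0.5, -0.4]
finger_gap: 0.658
finger_force: 30.0
```

>>> move_arm --targets '[{"delta_pos": [0,0,0.06],"dr": [0,0,0]},{"delta_pos": [0,0,0.05],"dr": [0,0,0]},{"delta_pos": [0,0,0],"dr": [0,0,0]},{"delta_pos": [0,0,0],"dr": [0,0,0]}]'

```text
time: 40.08
ee_pos: [0.6359, 0.0966, 0.0272]
ee_rot: [[0.002, 1.0, 0.001], [1.0, -0.002, 0.0], [0.0, 0.001, -1.0]]
wrist_force: [-0.2, -0.6, 3.1]
finger_gap: 0.658
finger_force: 30.0
```

>>> move_arm --targets '[{"delta_pos": [0,0,0],"dr": [0,0,0]},{"delta_pos": [0,0,0],"dr": [0,0,0]},{"delta_pos": [0,0,0],"dr": [0,0,0]},{"delta_pos": [0,0,0],"dr": [0,0,0]},{"delta_pos": [0,0,0],"dr": [0,0,0]},{"delta_pos": [0,0,-0.5],"dr": [0,0,0]},{"delta_pos": [0,0,-0.8],"dr": [0,0,0]},{"delta_pos": [0,0,-0.5],"dr": [0,0,0]},{"delta_pos": [0.57,0,0],"dr": [0,0,0]},{"delta_pos": [0.57,0,0],"dr": [0,0,0]},{"delta_pos": [0,0,0],"dr": [0,0,0]},{"delta_pos": [0,0,0],"dr": [0,0,0]}]' --grip 1

```text
time: 41.08
ee_pos: [0.6351, 0.1441, 0.0984]
ee_rot: [[-0.001, 1.0, -0.0], [1.0, 0.001, 0.001], [0.001, -0.0, -1.0]]
wrist_force: [0.4, -1.2, -0.2]
finger_gap: 1.003
finger_force: 0.0
```

>>> move_arm --targets '[{"delta_pos": [-0.02,0,0.5],"dr": [0,0,0]},{"delta_pos": [0,0,0.6],"dr": [0,0,0]},{"delta_pos": [0,0,0.45],"dr": [0,0,0]},{"delta_pos": [0,0,0.15],"dr": [0,0,0]},{"delta_pos": [0,0,0],"dr": [0,0,0]},{"delta_pos": [0,0,0],"dr": [0,0,0]},{"delta_pos": [0,0,0],"dr": [0,0,0]}]'

```text
time: 41.67
ee_pos: [0.6364, 0.1408, 0.0319]
ee_rot: [[0.003, 1.0, 0.002], [1.0, -0.003, 0.0], [0.0, 0.002, -1.0]]
wrist_force: [-0.1, 1.0, 0.0]
finger_gap: 0.999
finger_force: 0.0
```

>>> move_arm --targets '[{"delta_pos": [0,0,0],"dr": [0,0,0]},{"delta_pos": [0,0,0],"dr": [0,0,0]},{"delta_pos": [0,0,0],"dr": [0,0,0]},{"delta_pos": [0,0,0],"dr": [0,0,0]},{"delta_pos": [0,0,0],"dr": [0,0,0]},{"delta_pos": [0,0,0],"dr": [0,0,0]},{"delta_pos": [0,0,0],"dr": [0,0,0]},{"delta_pos": [0,0,0],"dr": [0,0,0]}]' --grip 0

```text
time: 42.33
ee_pos: [0.6355, 0.1413, 0.031]
ee_rot: [[0.002, 1.0, 0.0], [1.0, -0.002, 0.0], [0.0, 0.0, -1.0]]
wrist_force: [-1.1, 0.1, 4.1]
finger_gap: 0.677
finger_force: 28.9
```

>>> move_arm --targets '[{"delta_pos": [0,0,0],"dr": [0,0,0]},{"delta_pos": [0,0,0],"dr": [0,0,0]},{"delta_pos": [0,0,0],"dr": [0,0,0]},{"delta_pos": [0,0,0],"dr": [0,0,0]},{"delta_pos": [0,0,0],"dr": [0,0,0]},{"delta_pos": [0,0,-0.4],"dr": [0,0,0]},{"delta_pos": [0,0,-0.8],"dr": [0,0,0]},{"delta_pos": [0,0,-0.9],"dr": [0,0,0]},{"delta_pos": [0,0,-0.9],"dr": [0,0,0]},{"delta_pos": [0,0,-0.9],"dr": [0,0,0]},{"delta_pos": [0,0,-0.4],"dr": [0,0,0]},{"delta_pos": [0,0,0],"dr": [0,0,0]}]' --grip 1

```text
time: 43.33
ee_pos: [0.6381, 0.1413, 0.2075]
ee_rot: [[0.003, 1.0, 0.007], [1.0, -0.003, 0.003], [0.003, 0.007, -1.0]]
wrist_force: [0.4, -0.8, -0.2]
finger_gap: 0.996
finger_force: 0.0
```

>>> move_arm --targets '[{"delta_pos": [-0.8,0,0],"dr": [0,0,0]},{"delta_pos": [-0.8,0,0],"dr": [0,0,0]},{"delta_pos": [-0.8,0,0],"dr": [0,0,0]},{"delta_pos": [-0.8,0,0],"dr": [0,0,0]},{"delta_pos": [-0.8,0,0],"dr": [0,0,0]},{"delta_pos": [-0.8,0,0],"dr": [0,0,0]},{"delta_pos": [0,0,0],"dr": [0,0,0]},{"delta_pos": [0,0,0],"dr": [0,0,0]},{"delta_pos": [0,0,0],"dr": [0,0,0]}]'

```text
time: 44.08
ee_pos: [0.6346, -0.05, 0.2015]
ee_rot: [[0.002, 1.0, -0.002], [1.0, -0.002, 0.001], [0.001, -0.002, -1.0]]
wrist_force: [0.3, 1.4, -0.9]
finger_gap: 1.001
finger_force: 0.0
```

Run:
```python
from h import *
T=pose();a=save('wrist','w12.png');t=save('top','top12.png');print(T[:3,3])
b=cv2.resize(a[0:240,190:380,::-1],(348,440)); c=cv2.resize(cv2.convertScaleAbs(t[125:285,110:260,::-1],alpha=1.5),(412,440))
cv2.imwrite('pics/w12c.png',np.hstack([b,c]))
```

```text
[ 0.63460328 -0.049984    0.20154318]
```

View pics/w12c.png

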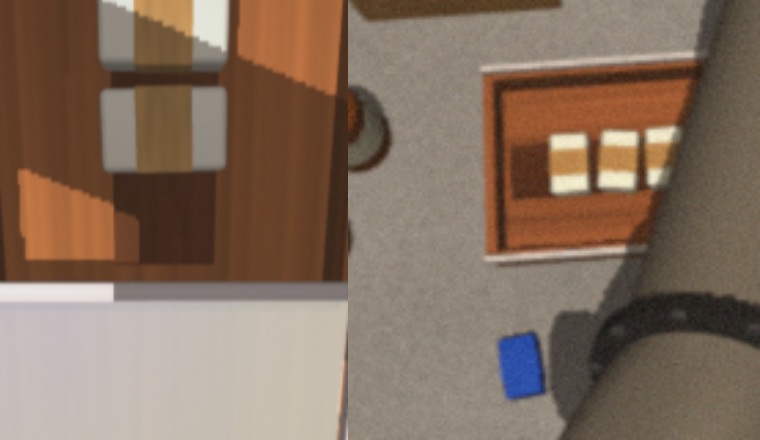

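All four bars lie in a neat row: wrist crop (163,128), top crop (570,163), (619,160) and (663,157). Next I'll shut the cover.

>>> move_arm --targets '[{"delta_pos": [-0.86,0,0],"dr": [0,0,0]},{"delta_pos": [-0.86,0,0],"dr": [0,0,0]},{"delta_pos": [-0.86,0,0],"dr": [0,0,0]},{"delta_pos": [-0.86,0,0],"dr": [0,0,0]},{"delta_pos": [-0.86,0,0],"dr": [0,0,0]},{"delta_pos": [-0.86,0,0],"dr": [0,0,0]},{"delta_pos": [-0.86,0,0],"dr": [0,0,-0.5]},{"delta_pos": [0,0,0],"dr": [0,0,-1]},{"delta_pos": [0,0,0],"dr": [0,0,-1]},{"delta_pos": [0,0,0],"dr": [0,0,-1]},{"delta_pos": [0,0,0],"dr": [0,0,-1]},{"delta_pos": [0,0,0],"dr": [0,0,-1]}]'

```text
time: 45.18
ee_pos: [0.6353, -0.2896, 0.2021]
ee_rot: [[-0.378, 0.926, -0.0], [0.926, 0.378, 0.001], [0.001, -0.0, -1.0]]
wrist_force: [-0.4, -0.3, -0.4]
finger_gap: 0.999
finger_force: 0.0
```

>>> move_arm --targets '[{"delta_pos": [0,0,0],"dr": [0,0,-1]},{"delta_pos": [0,0,0],"dr": [0,0,-1]},{"delta_pos": [0,0,0],"dr": [0,0,-1]},{"delta_pos": [0,0,0],"dr": [0,0,-1]},{"delta_pos": [0,0,0],"dr": [0,0,-1]},{"delta_pos": [0,0,0],"dr": [0,0,-1]},{"delta_pos": [0,0,0],"dr": [0,0,-1]},{"delta_pos": [0,0,0],"dr": [0,0,-1]},{"delta_pos": [0,0,0],"dr": [0,0,-1]},{"delta_pos": [0,0,0],"dr": [0,0,-1]},{"delta_pos": [0,0,0],"dr": [0,0,-1]},{"delta_pos": [0,0,0],"dr": [0,0,-1]}]'

```text
time: 46.18
ee_pos: [0.6353, -0.2895, 0.2022]
ee_rot: [[-0.941, 0.338, -0.0], [0.338, 0.941, 0.001], [0.001, 0.001, -1.0]]
wrist_force: [0.6, -0.1, 0.5]
finger_gap: 1.002
finger_force: 0.0
```

>>> move_arm --targets '[{"delta_pos": [0,0,0],"dr": [0,0,-1]},{"delta_pos": [0,0,0],"dr": [0,0,-1]},{"delta_pos": [0,0,0],"dr": [0,0,-1]},{"delta_pos": [0,0,0],"dr": [0,0,-1]},{"delta_pos": [0,0,0],"dr": [0,0,-1]},{"delta_pos": [0,0,0],"dr": [0,0,0]},{"delta_pos": [0,0,0],"dr": [0,0,0]}]'

```text
time: 46.77
ee_pos: [0.635, -0.2901, 0.2023]
ee_rot: [[-1.0, 0.002, -0.0], [0.002, 1.0, 0.001], [0.0, 0.001, -1.0]]
wrist_force: [0.3, 0.1, -0.6]
finger_gap: 0.998
finger_force: 0.0
```

>>> move_arm --targets '[{"delta_pos": [0,0,0.6],"dr": [0,0,0]},{"delta_pos": [0,0,0.8],"dr": [0,0,0]},{"delta_pos": [0,0,0.8],"dr": [0,0,0]},{"delta_pos": [0,0,0.7],"dr": [0,0,0]},{"delta_pos": [0,0,0.4],"dr": [0,0,0]},{"delta_pos": [0,0,0.05],"dr": [0,0,0]},{"delta_pos": [0,0,0],"dr": [0,0,0]},{"delta_pos": [0,0,0],"dr": [0,0,0]}]'

```text
time: 47.43
ee_pos: [0.6355, -0.2916, 0.0698]
ee_rot: [[-1.0, 0.003, 0.002], [0.003, 1.0, -0.001], [-0.002, -0.001, -1.0]]
wrist_force: [1.2, 0.5, -0.0]
finger_gap: 1.002
finger_force: 0.0
```

>>> move_arm --targets '[{"delta_pos": [0,0,0],"dr": [0,0,0]},{"delta_pos": [0,0,0],"dr": [0,0,0]},{"delta_pos": [0,0,0],"dr": [0,0,0]},{"delta_pos": [0,0,0],"dr": [0,0,0]},{"delta_pos": [0,0,0],"dr": [0,0,0]},{"delta_pos": [0,0,0],"dr": [0,0,0]},{"delta_pos": [0,0,0],"dr": [0,0,0]},{"delta_pos": [0,0,0],"dr": [0,0,0]},{"delta_pos": [0,0,0],"dr": [0,0,0]},{"delta_pos": [0,0,0],"dr": [0,0,0]},{"delta_pos": [0,0,0],"dr": [0,0,0]},{"delta_pos": [0,0,0],"dr": [0,0,0]}]' --grip 0

```text
time: 48.43
ee_pos: [0.6345, -0.277, 0.0683]
ee_rot: [[-1.0, -0.005, -0.006], [-0.005, 1.0, 0.019], [0.006, 0.019, -1.0]]
wrist_force: [-11.1, 23.2, 20.0]
finger_gap: 0.138
finger_force: 30.0
```

>>> move_arm --targets '[{"delta_pos": [0,0,0],"dr": [0,0,0]},{"delta_pos": [0,0,0],"dr": [0,0,0]},{"delta_pos": [0,0,0],"dr": [0,0,0]},{"delta_pos": [0,0,0],"dr": [0,0,0]}]'

```text
time: 48.77
ee_pos: [0.6346, -0.277, 0.0684]
ee_rot: [[-1.0, -0.006, -0.006], [-0.006, 1.0, 0.018], [0.006, 0.018, -1.0]]
wrist_force: [-9.2, 28.9, 17.1]
finger_gap: 0.135
finger_force: 29.9
```

>>> move_arm --targets '[{"delta_pos": [0,0.3,0],"dr": [0,0,0]},{"delta_pos": [0,0.6,0],"dr": [0,0,0]},{"delta_pos": [0,0.7,0],"dr": [0,0,0]},{"delta_pos": [0,0.7,0],"dr": [0,0,0]},{"delta_pos": [0,0.7,0],"dr": [0,0,0]},{"delta_pos": [0,0.7,0],"dr": [0,0,0]},{"delta_pos": [0,0.7,0],"dr": [0,0,0]},{"delta_pos": [0,0.7,0],"dr": [0,0,0]},{"delta_pos": [0,0.7,0],"dr": [0,0,0]},{"delta_pos": [0,0.6,0],"dr": [0,0,0]},{"delta_pos": [0,0.3,0],"dr": [0,0,0]},{"delta_pos": [0,0.1,0],"dr": [0,0,0]}]'

```text
time: 49.77
ee_pos: [0.635, -0.017, 0.0686]
ee_rot: [[-1.0, -0.001, -0.0], [-0.001, 1.0, 0.001], [0.0, 0.001, -1.0]]
wrist_force: [0.0, -0.3, -0.5]
finger_gap: 0.135
finger_force: 30.0
```

>>> move_arm --targets '[{"delta_pos": [0,0,0],"dr": [0,0,0]},{"delta_pos": [0,0,0],"dr": [0,0,0]},{"delta_pos": [0,0,0],"dr": [0,0,0]}]'

```text
time: 50.02
ee_pos: [0.6351, -0.0211, 0.0686]
ee_rot: [[-1.0, 0.004, -0.0], [0.004, 1.0, -0.0], [0.0, -0.0, -1.0]]
wrist_force: [-0.3, 1.4, -0.4]
finger_gap: 0.136
finger_force: 30.0
```

>>> move_arm --targets '[{"delta_pos": [0,0.3,0],"dr": [0,0,0]},{"delta_pos": [0,0.25,0],"dr": [0,0,0]},{"delta_pos": [0,0.15,0],"dr": [0,0,0]},{"delta_pos": [0,0.05,0],"dr": [0,0,0]},{"delta_pos": [0,0,0],"dr": [0,0,0]},{"delta_pos": [0,0,0],"dr": [0,0,0]},{"delta_pos": [0,0,0],"dr": [0,0,0]}]'

```text
time: 50.6
ee_pos: [0.6351, 0.003, 0.0686]
ee_rot: [[-1.0, 0.007, 0.0], [0.007, 1.0, -0.008], [-0.0, -0.008, -1.0]]
wrist_force: [1.1, -16.6, -0.9]
finger_gap: 0.135
finger_force: 30.0
```

>>> move_arm --targets '[{"delta_pos": [0,0,0],"dr": [0,0,0]},{"delta_pos": [0,0,0],"dr": [0,0,0]},{"delta_pos": [0,0,0],"dr": [0,0,0]},{"delta_pos": [0,0,0],"dr": [0,0,0]},{"delta_pos": [0,0,0],"dr": [0,0,0]},{"delta_pos": [0,0,-0.4],"dr": [0,0,0]},{"delta_pos": [0,0,-0.8],"dr": [0,0,0]},{"delta_pos": [0,0,-0.8],"dr": [0,0,0]},{"delta_pos": [0,0,-0.8],"dr": [0,0,0]},{"delta_pos": [0,0,-0.8],"dr": [0,0,0]},{"delta_pos": [0,0,0],"dr": [0,0,0]},{"delta_pos": [0,0,0],"dr": [0,0,0]}]' --grip 0.5

```text
time: 51.6
ee_pos: [0.6365, 0.0114, 0.215]
ee_rot: [[-1.0, 0.001, 0.005], [0.001, 1.0, 0.001], [-0.005, 0.001, -1.0]]
wrist_force: [0.1, 0.1, 0.1]
finger_gap: 0.5
finger_force: 0.0
```

>>> move_arm --targets '[{"delta_pos": [0,-0.8,0],"dr": [0,0,0]},{"delta_pos": [0,-0.8,0],"dr": [0,0,0]},{"delta_pos": [0,-0.8,0],"dr": [0,0,0]},{"delta_pos": [0,-0.8,0],"dr": [0,0,0]},{"delta_pos": [0,-0.8,0],"dr": [0,0,0]},{"delta_pos": [0,-0.8,0],"dr": [0,0,0]},{"delta_pos": [0,-0.8,0],"dr": [0,0,0]},{"delta_pos": [0,-0.8,0],"dr": [0,0,0]},{"delta_pos": [0,0,0],"dr": [0,0,0]},{"delta_pos": [0,0,0],"dr": [0,0,0]},{"delta_pos": [0,0,0],"dr": [0,0,0]}]'

```text
time: 52.52
ee_pos: [0.6343, -0.2441, 0.211]
ee_rot: [[-1.0, 0.001, -0.002], [0.001, 1.0, 0.002], [0.002, 0.002, -1.0]]
wrist_force: [-1.0, 0.8, 0.5]
finger_gap: 0.504
finger_force: 0.0
```

Run:
```python
from h import *
t=save('top','top14.png')
cv2.imwrite('pics/t14.png',cv2.resize(cv2.convertScaleAbs(t[120:280,60:340,::-1],alpha=1.5),(784,448),interpolation=cv2.INTER_CUBIC))
```

```text
(no output)
```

View pics/t14.png

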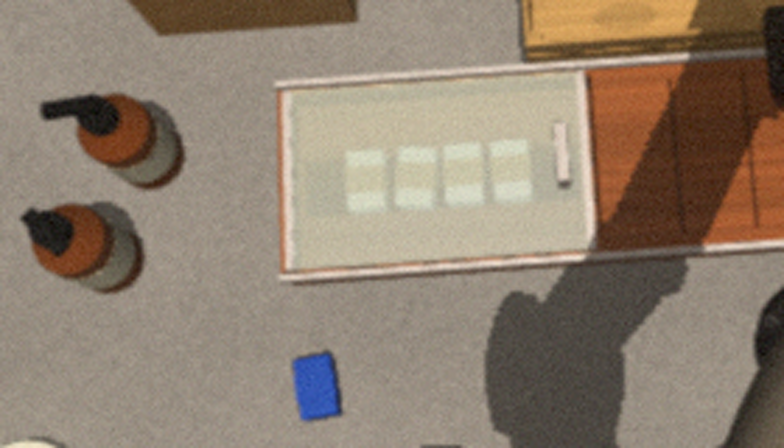

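The cover is shut flush at the left end. Through it, the four bars are visible in a straight row at (366,181), (414,178), (463,174) and (510,170), and the bottles are untouched.

```bash
python3 -c "
from plant import robot
print(robot.hand_in())"
```

```text
the job is handed in; nothing more can be done
None
```

I handed the job in at about 53 s with all four soap bars in a straight row on the rest, the cover shut against its stop, and the bottles and yellow block left alone; the hand-in gave no verdict.

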